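# Fit the microtome blade holder and click the index lever to notch six

### The job

Get the microtome ready: pick up the loose blade holder and slide it, blade end first, along the microtome's rail until it is fully home against the stop and the detent holds it. Then push the index lever on the drum towards the microtome's tall head, one click at a time and resting a moment in each notch, until it stands in the sixth of its seven notches (the first is the one farthest from the head); do not let it run past the sixth. Leave the other things on the bench where they are.

Things in the scene. Friction and masses are not known exactly. Their poses are not given: they have to be found in the camera images.
- microtome: Microtome, fixed to the table; place and yaw vary. Origin: table level, on the rail's centre line. Its frame is used below (mm): +y along the rail to its tall white head, z up. Base plate: top z=30, x -80..165, y -120..130. End stop of the rail: black block, 70 wide, face at y=65, z 30..75.
- head_face (a point): Front face of the white head, at its top, above the rail (microtome frame 0, 130, 215 mm). Head: x -100..170, y 130..330, z 0..226 in the microtome frame; handwheel behind it to y=405. A specimen clamp 50 x 50 mm at x=0, z 140..190 sticks out of the face to y=110.
- rail_nose (a point): Entry end of the steel T-rail: tip of its rounded, chamfered nose (radius 15), top face (microtome frame 0, -85, 54 mm). The rail runs along the microtome's y to the stop: stem 14 wide, z 30..44; head 30 wide, z 44..54. Axes as the microtome's. Before the nose there is only the flat base plate.
- rail_home (a point): Where the holder's origin lies when it is fully home against the stop (microtome frame 0, 20, 34.5 mm). Axes as the microtome's. On the rail the holder has 0 to 2.5 mm of play upward from this height and 3 mm to either side.
- catch (a joint): Spring detent bump in the rail's top at y=44 mm of the microtome frame (m): 0 = up, 4 mm proud of the rail; negative = pressed down by a holder riding over it, which takes a push of about 8 to 15 N (a gentle ramp on the entry side). With the holder fully home it springs back up to 0 into the recess under the holder.
- holder: Loose steel blade holder, about 0.3 to 0.55 kg, 60 (x) x 90 (y) x 74 (z) mm. Origin: centre of underside. T-channel right through along its y: 20 wide at z 0..7, 36 wide at z 7..19.5. The +y end is the blade end (sloped bar and blade, y 25..45, to z=62), which enters the rail first. Black grip block to hold it by: 24 wide (x), y -32..12, z 36..74.
- blade_end (a point): Middle of the holder's blade end face, 45 mm along the holder's +y from its origin, 32 mm above its underside: the end that goes on first and finally faces the microtome's head.
- index_lever (a joint): Lever angle (rad): notch 1 = 0, 2 = 0.2, ... 6 = 1.0, 7 = 1.2 (last). Grows towards the head (microtome's +y); upright at 0.6. A sprung roller lets it rest only in a notch; a push of about 7 N at the paddle takes it past halfway, where it snaps on into the next notch and stays. Starts in notch 1, 2 or 3.
- drum_axis (a point): Lever hinge, along the microtome's x (microtome frame 115, -40, 90 mm), axes as the microtome's: the centre of the grey index drum, radius 72, x 95..135, top z=162. The lever comes out of its rim. Seven equal white tick bars on the rim mark the notches; notch 1 is farthest from the head.
- lever_pad (a point): Centre of the black lever paddle, 117 mm from the hinge; it moves and turns with the lever. Paddle: 30 mm along the microtome's x, 12 mm thick in the swing direction, 36 mm tall. Each click moves it 23 mm.
- slide_box: Bystander: white slide box 80 x 55 x 38 mm high; origin: centre of underside.
- jar: Bystander: amber jar, diameter 68, height 95 mm; origin: centre of underside.
- wash_bottle: Bystander: white bottle with red cap, diameter 64, height 170 mm; origin: centre of underside.
- stain_dish: Bystander: glass staining dish 110 x 85 x 60 mm high; origin: centre of underside.
- beaker: Bystander: glass beaker, rim diameter 72, height 90 mm; origin: centre of underside.
- brush: Bystander: brush 170 mm long, lying flat along its x.
- mould_block: Bystander: aluminium block 70 x 50 x 30 mm high; origin: centre of underside.

How it is judged:
By the outcome, as a careful person would: the job done as asked, in the order asked, and still so for the second after the job is handed in, with the robot touching nothing.
It also fails if it takes over 72 s, if anything falls off the work surface, if the arm or the gripper's body presses on something with over 40 N, if the wrist force passes 120 N, or if a joint passes its speed limit or range.

### The arm

A 6-joint arm with a two-finger parallel gripper is mounted at the origin on the work surface. World frame = base frame: x ahead of the robot, y to its left, z up, the work surface at z = 0. Lengths are in m, angles in rad, forces in N, time in s.
With the tool pointing down it reaches from about 0.275 to 0.725 m from the base axis. Payload 5.6 kg.
Tool frame: the origin (TCP) lies at the very end of the fingers, on their centre line; the grasp point (between the pads) lies bot.pinch_z behind it (bot.pinch_z is the distance from the TCP to the grasp point, in m); z points along the fingers, x is the direction in which the jaws open and shut, and the axes are right-handed (so a half turn about z gives the same grasp; the last joint's range is limited). The gripper opens to 85 mm and grips with 20 to 120 N. Pads are 22 mm wide; open, the fingers measure 114 mm over their backs; the gripper's body (76 mm by 85 mm) begins 54 mm behind the grasp point. The pads swing forward as they close: fully open they stand 13 mm farther back than shut.
Start: joints at [-0.898, 0.255, 0.108, 0, -1.424, -0.285], TCP at [0.208, -0.509, 0.231] pointing down, gripper open.
Joint ranges: [-2.95, 2.95], [-1.21, 1.97], [-1.09, 1.5], [-2.87, 1.71], [-2.94, -0.07], [-3.05, 3.05]. Speed limits (rad/s): [2.57, 2.57, 3.14, 3.14, 3.14, 3.14].

### API

Orientations are given as a rotation vector (axis times angle).
In Python, from plant import bot gives the robot as it stands. The module is installed in compiled form; this text tells all that it offers.
- The arm moves only by the tool jog_arm, never from a script. Its argument "moves" is a list of rows, each a list of 3 entries, a list of its own where there are three numbers: the closure in counts, from 0 (fully open) to 255 (shut), then the shift along the tool's x, y, z in mm, then the turn, a rotation vector about the tool's x, y, z in degrees. In form: [[hand, [x, y, z], [wx, wy, wz]], ...]. A call has 1 to 10 rows; each row is the pose to reach, as a shift and turn from the pose commanded when the call began, along the tool's axes at that moment; what a row does not reach only later rows make up. A row lasts 1/10 s, in which the tool goes at most 50 mm and 8.59 degrees, less where a joint would pass 70% of its speed; a pose out of reach is approached as far as the arm can. A call with a gripper value outside its range is refused whole. The fingers move at their own pace and stop on an object; "force" is the grip in N (left out, the last holds). Time passes only in rows, so rows that repeat a pose let the fingers close. It gives the time, the measured TCP pose, the force and the opening at its end, in the units of the state.
- bot.read_state(): the state, without advancing time (a new reading comes with each control period).
- bot.get_image(name): name is "side" or "top"; returns a dict with "pixels" (420x560x3 uint8, red, green, blue), "mtx" (3x3 intrinsics, pixels), "k1" (the pictures are not rectified: a ray, as slopes to the right and down, at radius r is drawn at 1 + k1 r^2 times it, then the intrinsics apply), "R" (3x3) and "t" (3): a world point X has camera coordinates R X + t. Camera axes: x right, y down, z forward; pixel columns grow to the right and rows downward; lengths in m; the calibration is good to about 2 mm. A picture is of the moment at which its call begins. There is no depth.
- bot.close_job(): hands the job in, once; it reports no verdict.
Trained networks look in the newest picture that a camera, given by its name, has taken for a name from the list of things; names that differ only in an ending like _2 or _b are one class to them, and where a whole thing is asked for, a point or a joint stands for the part that bears it (a point fixed in the world has none). Each returns a list of dicts, best first, with "confidence" (0 to 1); they miss things now and then, are a little off and sometimes report something else, mostly with a low value. They report only what shows in the picture. A call takes as long as a camera call.
- bot.masks_of(camera, name): "mask" (420x560 bool, what is visible of it) and "xy" ([column, row] in pixels, amid what is visible of it).
The state is a dict: "time": time; "qpos": joint angles; "qvel": joint speeds; "effort": joint torques, N m; "tool_pos": TCP position; "eef_rot": TCP orientation; "contact_force": force on the tool from outside, world axes, zero at the start; "ft_torque": the same for the moment, N m; "finger_gap": finger opening in m.
Only numpy, scipy, OpenCV 4.12 (cv2) and the standard library are available. Lean on these libraries where they do the work, as an engineer would, in place of code of your own. Each camera call takes 0.05 s, during which the arm holds its last target.

## Working session

There is one attempt and no reset: what is moved stays moved. The work goes in short steps, Python scripts to look and compute and a tool call to move; the robot and the scene stay as the last step left them, time stands still between calls to the robot, and variables do not carry over. Pictures are saved under pics/ and viewed, and the job is handed in when it is done.

Besides the shell and the picture viewer there is one more tool, called in YAML: its name, and indented under it one key for each argument. jog_arm: Moves the arm, as the interface text tells. Its arguments: {"type":"object","properties":{"moves":{"type":"array"},"force":{"type":"number"}},"required":["moves"]}

```bash
mkdir -p pics; python3 - <<'E'
from plant import bot
import cv2
print(bot.read_state(), bot.pinch_z)
for n in ("side","top"):
    d=bot.get_image(n); cv2.imwrite(f"pics/{n}0.png",d["pixels"][:,:,::-1]); print(n,d["mtx"],d["k1"],d["R"],d["t"])
E
```

```text
{'time': 0.0, 'qpos': array([-8.98436077e-01,  2.55755818e-01,  1.06985843e-01, -4.95084797e-04,
       -1.42391751e+00, -2.84603466e-01]), 'qvel': array([ 0.00069641,  0.00045276, -0.00147607, -0.00055369, -0.00056128,
       -0.00036536]), 'effort': array([-8.43151929e-05, -3.86626589e+01,  2.37938833e+01,  5.36488071e+00,
       -6.01995140e-03, -2.44470232e-05]), 'tool_pos': array([ 0.20782717, -0.50866986,  0.23038066]), 'eef_rot': array([-1.75099703e+00, -2.60637991e+00, -1.62988071e-03]), 'contact_force': array([-0.76936221,  0.10074723, -0.32638133]), 'ft_torque': array([ 0.04824382, -0.00456048,  0.03970661]), 'finger_gap': 0.08554905972207898} 0.0187
side [[497.73504472   0.         279.35680278]
 [  0.         497.73504472 211.21949985]
 [  0.           0.           1.        ]] -0.10558964173981922 [[-0.94957489 -0.31332748  0.01155079]
 [-0.20243211  0.58452845 -0.78571479]
 [ 0.23943426 -0.74843329 -0.61848108]] [0.48019522 0.29455939 1.09084448]
top [[499.76598937   0.         261.86608922]
 [  0.         499.76598937 206.43360088]
 [  0.           0.           1.        ]] -0.018888534322717348 [[-0.00800206 -0.99994602 -0.00662704]
 [-0.98589294  0.00899727 -0.16713516]
 [ 0.16718577  0.00519612 -0.98591172]] [-0.0946731   0.57032382  1.07811281]
```

View pics/side0.png

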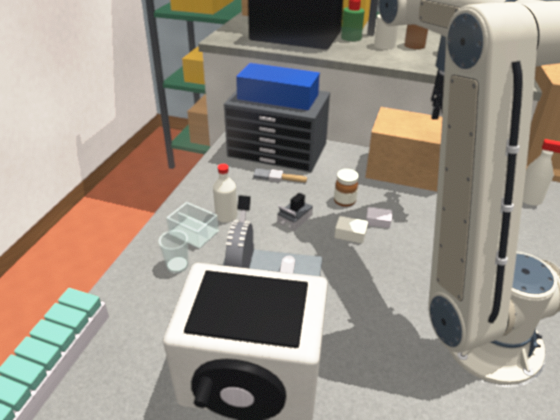

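View pics/top0.png

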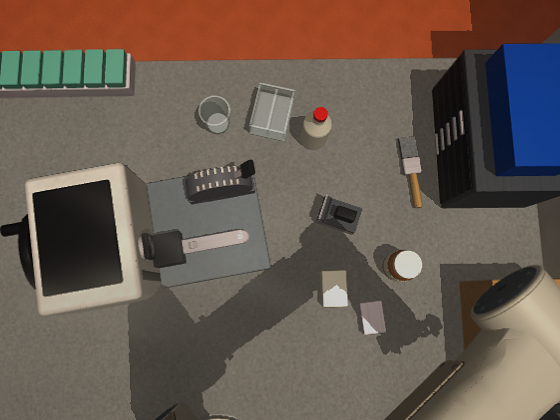

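```bash
cat > h.py <<'E'
import numpy as np, cv2
from plant import bot
from scipy.spatial.transform import Rotation as Ro
from scipy.optimize import least_squares
CAM={}
def img(n,save=None):
    d=bot.get_image(n); CAM[n]=d
    if save: cv2.imwrite(save,d["pixels"][:,:,::-1])
    return d
def proj(d,X):
    X=np.atleast_2d(X); c=X@d["R"].T+d["t"]; s=c[:,:2]/c[:,2:]; r2=(s**2).sum(1,keepdims=True)
    s=s*(1+d["k1"]*r2); return s*[d["mtx"][0,0],d["mtx"][1,1]]+d["mtx"][:2,2]
def ray(d,p):
    p=np.asarray(p,float); s0=(p-d["mtx"][:2,2])/[d["mtx"][0,0],d["mtx"][1,1]]; s=s0.copy()
    for _ in range(20): s=s0/(1+d["k1"]*(s@s))
    return -d["R"].T@d["t"], d["R"].T@np.r_[s,1]
def atz(d,p,z):
    o,v=ray(d,p); return o+v*(z-o[2])/v[2]
def T(x,y,yaw):
    c,s=np.cos(yaw),np.sin(yaw)
    return lambda P:(np.atleast_2d(P)@np.array([[c,s,0],[-s,c,0],[0,0,1]])+[x,y,0])
E
python3 - <<'E'
from h import *
t=img("top");s=img("side")
a=t["pixels"][150:300,130:390,::-1]; cv2.imwrite("pics/tz.png",cv2.resize(a,None,fx=3,fy=3,interpolation=cv2.INTER_CUBIC))
a=s["pixels"][160:290,160:400,::-1]; cv2.imwrite("pics/sz.png",cv2.resize(a,None,fx=3.3,fy=3.3,interpolation=cv2.INTER_CUBIC))
for c in("top","side"):
  for n in("microtome","holder","blade_end","lever_pad","index_lever","jar","mould_block","slide_box","wash_bottle"):
    for r in bot.masks_of(c,n)[:2]:
        ys,xs=np.nonzero(r["mask"]); print(c,n,round(r["confidence"],2),r["xy"],xs.min(),xs.max(),ys.min(),ys.max())
E
```

```text
top microtome 0.6 [130.4, 235.1] 0 270 160 315
top holder 0.71 [337.7, 211.6] 316 360 196 233
top blade_end 0.58 [336.5, 213.6] 315 361 195 234
top lever_pad 0.75 [242.8, 172.8] 235 254 161 177
top index_lever 0.82 [245.5, 169.9] 235 253 160 178
top mould_block 0.66 [370.1, 317.8] 358 385 300 335
top slide_box 0.64 [330.9, 285.8] 320 347 270 306
top wash_bottle 0.61 [315.0, 128.3] 300 331 107 149
side microtome 0.83 [247.5, 332.6] 163 326 195 419
side microtome 0.7 [174.9, 250.1] 160 187 231 272
side holder 0.71 [293.5, 209.8] 277 312 193 230
side holder 0.3 [241.3, 208.6] 236 250 195 220
side blade_end 0.86 [294.7, 214.5] 277 311 194 229
side lever_pad 0.77 [244.3, 207.6] 237 250 195 222
side index_lever 0.73 [242.4, 206.3] 238 250 196 222
side jar 0.77 [346.8, 189.3] 334 357 170 206
side mould_block 0.89 [378.6, 217.1] 367 391 209 227
side slide_box 0.69 [350.2, 225.4] 335 367 216 242
side wash_bottle 0.82 [225.7, 198.8] 213 237 163 222
```

View pics/tz.png

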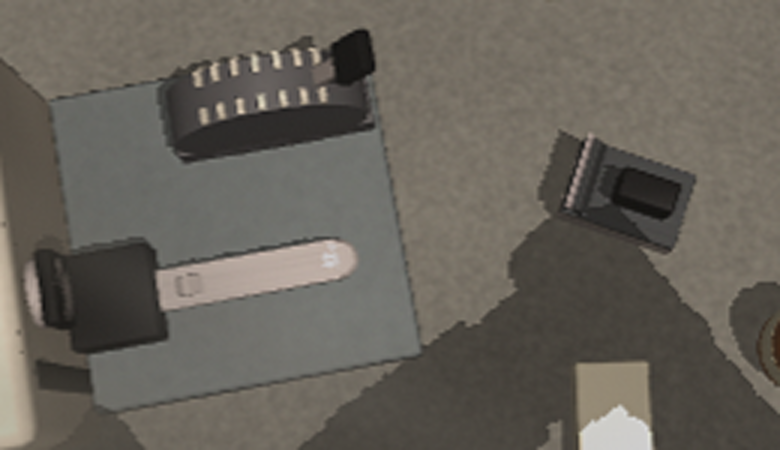

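View pics/sz.png

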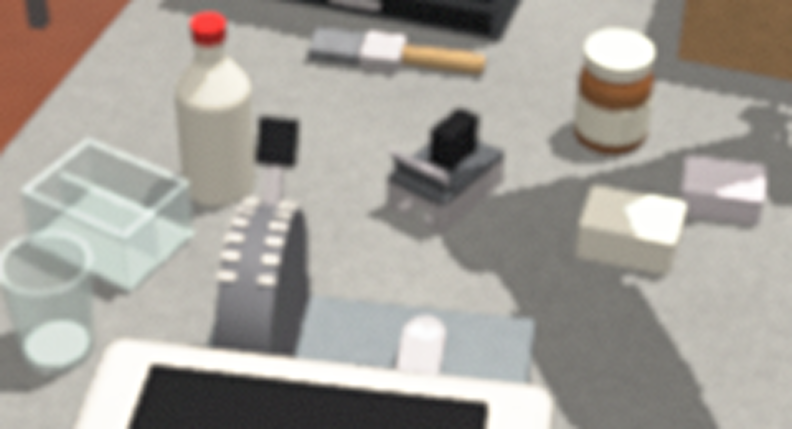

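```bash
python3 - <<'E'
from h import *
t=img("top")
z=lambda u,v:(130+(u+.5)/3-.5,150+(v+.5)/3-.5)
px=np.array([z(357,258),z(421,354),z(155,240),z(166,338),z(52,99)])
P=np.array([[0,-85,54],[-80,-120,30],[35,65,75],[-35,65,75],[165,130,30]])/1e3
f=lambda v:(proj(t,T(*v)(P))-px)
r=least_squares(lambda v:f(v).ravel(),[0.5,0.25,0],loss="soft_l1")
print(r.x,f(r.x).round(2))
a=cv2.resize(t["pixels"][150:300,130:390,::-1],None,fx=3,fy=3,interpolation=cv2.INTER_CUBIC)
def line(A,B,c):
    q=proj(t,T(*r.x)(np.array([A,B])/1e3)); q=((q-[130,150]+.5)*3-.5).round().astype(int); cv2.line(a,tuple(map(int,q[0])),tuple(map(int,q[1])),c,1)
for A,B in [((-80,-120,30),(165,-120,30)),((165,-120,30),(165,130,30)),((-80,-120,30),(-80,130,30)),((-80,130,30),(165,130,30)),((15,-70,54),(15,65,54)),((-15,-70,54),(-15,65,54)),((0,-85,54),(0,65,54)),((35,65,75),(-35,65,75)),((95,-40,162),(135,-40,162)),((-25,110,190),(25,110,190))]: line(A,B,(0,255,0))
import math
for ang in np.arange(7)*.2-.6:
  for x in(105,125):
    line((x,-40+72*math.sin(ang),90+72*math.cos(ang)),(x,-40+72*math.sin(ang)+1,90+72*math.cos(ang)),(0,0,255))
  line((100,-40+117*math.sin(ang),90+117*math.cos(ang)),(130,-40+117*math.sin(ang),90+117*math.cos(ang)),(255,0,0))
cv2.imwrite("pics/fit.png",a)
E
```

```text
[0.49015872 0.0106911  0.16701521] [[ 1.51 -0.63]
 [ 1.95  0.81]
 [-1.86  0.54]
 [-0.76 -0.42]
 [-0.22 -0.24]]
```

View pics/fit.png

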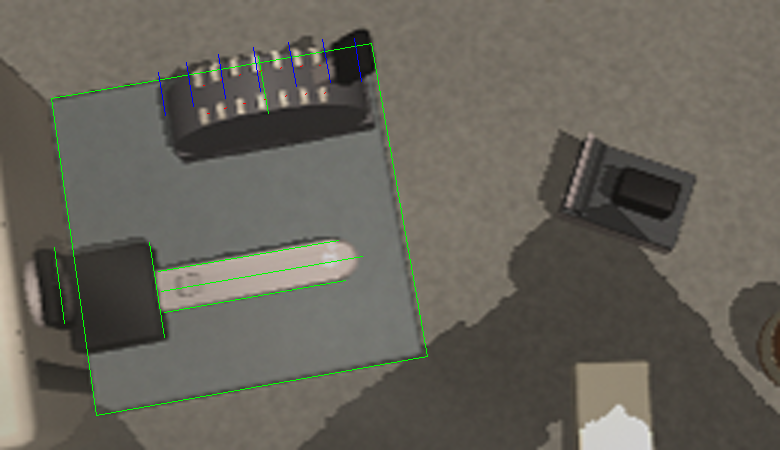

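```bash
cat >> h.py <<'E'
def draw(d,segs,crop,f,name):
    x0,x1,y0,y1=crop
    a=cv2.resize(d["pixels"][y0:y1,x0:x1,::-1],None,fx=f,fy=f,interpolation=cv2.INTER_CUBIC)
    for A,B,c in segs:
        q=proj(d,np.array([A,B])); q=((q-[x0,y0]+.5)*f-.5)
        cv2.line(a,tuple(int(round(k)) for k in q[0]),tuple(int(round(k)) for k in q[1]),c,1)
    cv2.imwrite(name,a)
E
python3 - <<'E'
from h import *
t=img("top");s=img("side")
z=lambda u,v:(130+(u+.5)/3-.5,150+(v+.5)/3-.5)
w=lambda u,v:(160+(u+.5)/3.3-.5,160+(v+.5)/3.3-.5)
px=np.array([z(357,258),z(421,354),z(158,240),z(167,338),z(52,99)])
P=np.array([[0,-85,54],[-80,-120,30],[35,65,30],[-35,65,30],[165,130,30]])/1e3
ps=np.array([w(424,315),w(536,321)]); Ps=np.array([[0,-85,54],[-80,-120,30]])/1e3
ft=lambda v:(proj(t,T(*v)(P))-px); fs=lambda v:(proj(s,T(*v)(Ps))-ps)
r=least_squares(lambda v:ft(v).ravel(),[0.5,0.05,0],loss="soft_l1")
print(r.x,ft(r.x).round(2),fs(r.x).round(2))
r=least_squares(lambda v:np.r_[ft(v).ravel(),fs(v).ravel()],[0.5,0.05,0],loss="soft_l1")
print(r.x,ft(r.x).round(2),fs(r.x).round(2))
M=T(*r.x); g=(0,255,0); b=(255,0,0)
S=[]
L=lambda A,B,c=g:S.append((*M(np.array([A,B])/1e3),c))
for A,B in [((-80,-120,30),(165,-120,30)),((165,-120,30),(165,130,30)),((-80,-120,30),(-80,130,30)),((15,-70,54),(15,65,54)),((-15,-70,54),(-15,65,54)),((35,65,75),(-35,65,75)),((35,65,30),(-35,65,30)),((-100,130,226),(170,130,226)),((-100,130,226),(-100,330,226))]: L(A,B)
for k in range(7):
  a=k*.2-.6
  L((100,-40+117*np.sin(a),90+117*np.cos(a)),(130,-40+117*np.sin(a),90+117*np.cos(a)),b)
  for R in(72,): L((97,-40+R*np.sin(a),90+R*np.cos(a)),(133,-40+R*np.sin(a),90+R*np.cos(a)),(0,0,255))
draw(t,S,(30,290,150,300),3,"pics/fit1.png"); draw(s,S,(160,400,160,290),3.3,"pics/fit1s.png")
E
```

```text
[0.49150743 0.01361439 0.15361855] [[ 0.27 -0.72]
 [ 0.29  1.01]
 [-0.63  1.93]
 [ 0.55 -0.21]
 [-0.61 -1.68]] [[ 0.84  0.09]
 [-0.16 -0.36]]
[0.49178112 0.01375675 0.15340312] [[ 0.21 -0.83]
 [ 0.22  0.9 ]
 [-0.69  1.8 ]
 [ 0.49 -0.34]
 [-0.65 -1.81]] [[ 0.72  0.11]
 [-0.27 -0.34]]
```

View pics/fit1.png

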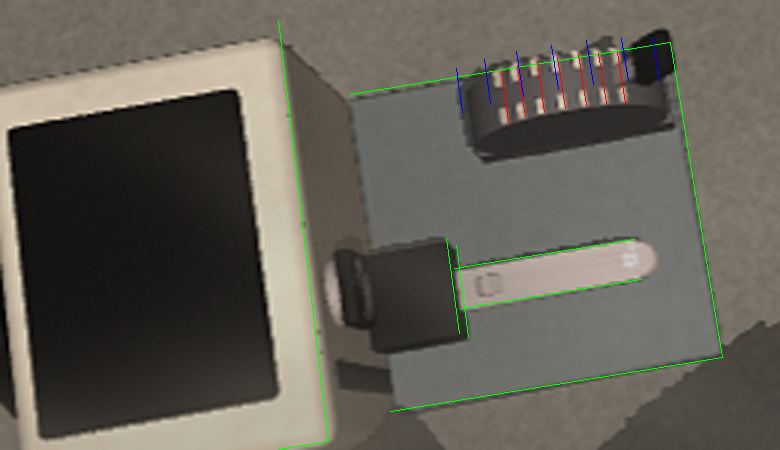

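View pics/fit1s.png

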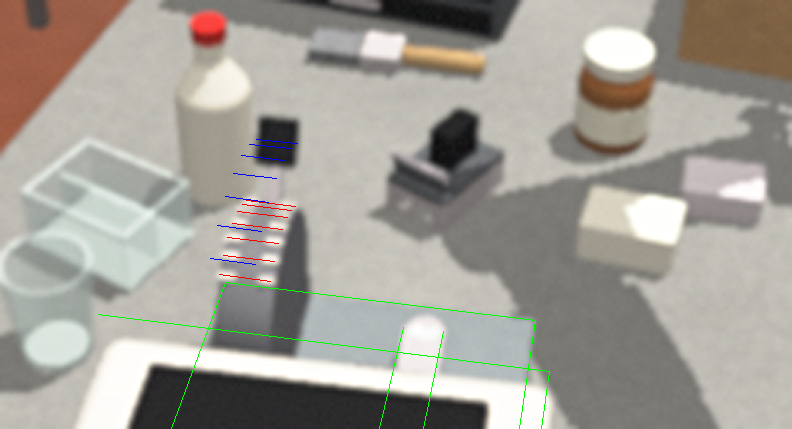

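```bash
python3 - <<'E'
from h import *
t=img("top");s=img("side")
draw(t,[],(305,370,188,242),11,"pics/ht.png");draw(s,[],(265,325,185,240),10,"pics/hs.png")
M=T(.4918,.0138,.1534)
for k in range(3):
  a=k*.2-.6; Q=M(np.array([[115,-40+117*np.sin(a),90+117*np.cos(a)]])/1e3); print(k+1,Q,proj(t,Q),proj(s,Q))
E
```

```text
1 [[ 0.62165594 -0.0734458   0.18656427]] [[248.12183283 169.16843717]] [[243.52447547 202.44504675]]
2 [[ 0.61852337 -0.05318532  0.19776414]] [[237.6731929  169.44517296]] [[241.42339278 203.85386743]]
3 [[ 0.61511326 -0.03112976  0.20466779]] [[226.22923965 170.40083342]] [[239.12928086 207.28978475]]
```

View pics/ht.png

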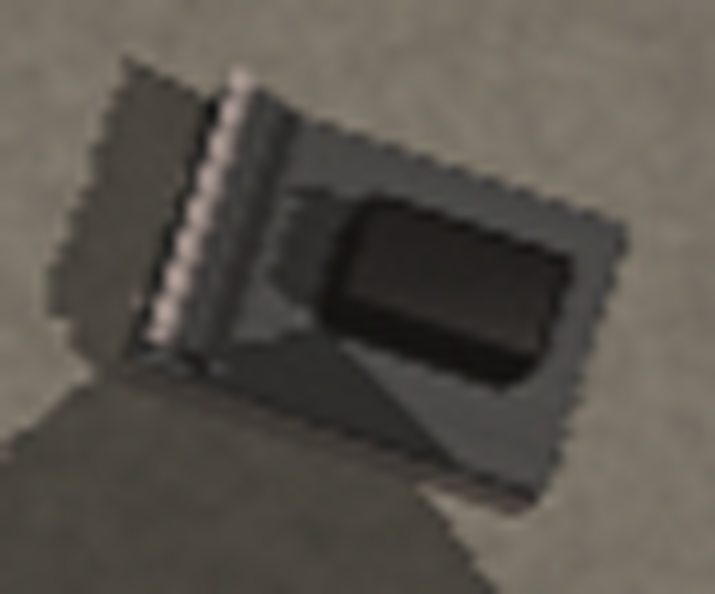

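View pics/hs.png

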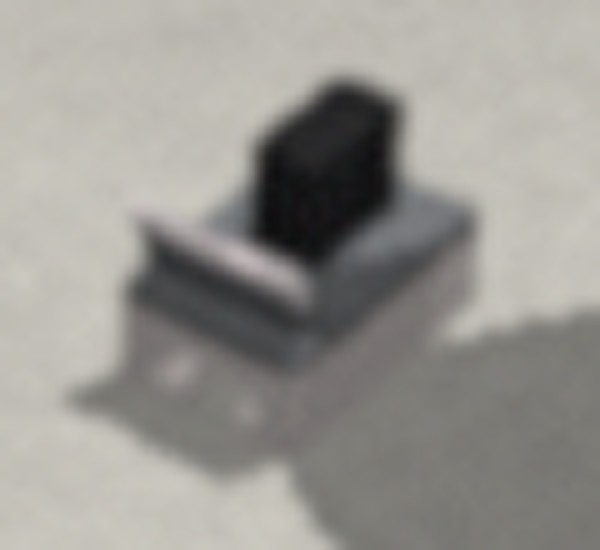

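```bash
python3 - <<'E'
from h import *
t=img("top");s=img("side")
a=lambda u,v:(305+(u+.5)/11-.5,188+(v+.5)/11-.5)
b=lambda u,v:(265+(u+.5)/10-.5,185+(v+.5)/10-.5)
pt=np.array([a(628,228),a(538,492),a(460,275)]);Pt=np.array([[30,-45,36],[-30,-45,36],[0,-10,74]])/1e3
ps=np.array([b(475,215),b(295,365),b(130,295),b(330,115)]);Ps=np.array([[-30,-45,36],[-30,45,36],[30,45,36],[0,-10,74]])/1e3
ft=lambda v:(proj(t,T(*v)(Pt))-pt); fs=lambda v:(proj(s,T(*v)(Ps))-ps)
r=least_squares(lambda v:np.r_[ft(v).ravel(),fs(v).ravel()],[0.5,-.28,-.3],loss="soft_l1")
print(r.x,ft(r.x).round(2),fs(r.x).round(2))
M=T(*r.x);S=[]
def box(x0,x1,y0,y1,z0,z1,c,M=M):
    C=[(x,y,z) for x in(x0,x1) for y in(y0,y1) for z in(z0,z1)]
    for i in range(8):
        for j in range(i):
            if sum(p!=q for p,q in zip(C[i],C[j]))==1: S.append((*M(np.array([C[i],C[j]])/1e3),c))
box(-30,30,-45,45,0,36,(0,255,0)); box(-12,12,-32,12,36,74,(0,0,255))
draw(t,S,(305,370,188,242),11,"pics/ht1.png");draw(s,S,(265,325,185,240),10,"pics/hs1.png")
MM=T(.4918,.0138,.1534);S.clear()
for k,c in((0,(0,255,0)),(1,(0,0,255))):
    an=k*.2-.6; 
    def L(P,an=an): P=np.array(P); return MM(np.c_[P[:,0],-.040+P[:,1]*np.cos(an)+P[:,2]*np.sin(an),.090-P[:,1]*np.sin(an)+P[:,2]*np.cos(an)])
    box(100,130,-6,6,99,135,c,L)
draw(t,S,(220,270,150,195),12,"pics/lt1.png");draw(s,S,(225,265,185,235),10,"pics/ls1.png")
x=[cv2.imread(f"pics/{n}.png") for n in("ht1","hs1","lt1","ls1")]
x=[cv2.resize(i,(400,300)) for i in x]; cv2.imwrite("pics/mont.png",np.vstack([np.hstack(x[:2]),np.hstack(x[2:])]))
E
```

```text
[ 0.55142245 -0.27412987 -0.31809002] [[-0.03 -0.3 ]
 [ 0.88  0.71]
 [-0.56  0.66]] [[ 0.14 -0.6 ]
 [-0.    0.32]
 [-1.05 -0.94]
 [-0.54  0.7 ]]
```

View pics/mont.png

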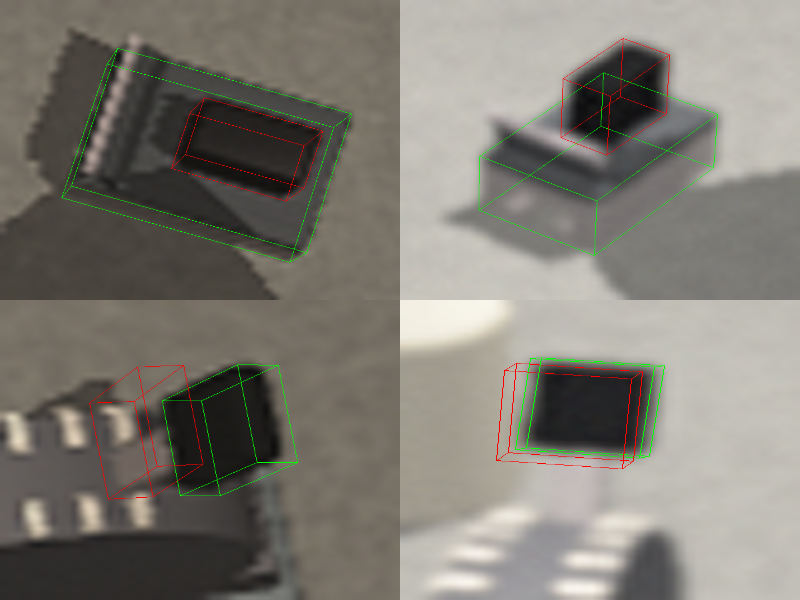

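```bash
cat >> h.py <<'E'
def togo(pos,xang,base=None):
    """tool-frame shift mm, turn deg to reach world pos, tool down, tool x at xang deg"""
    st=bot.read_state(); p=st["tool_pos"]; R=Ro.from_rotvec(st["eef_rot"])
    if base is not None: p,R=base[0],Ro.from_rotvec(base[1])
    a=np.deg2rad(xang); Rt=Ro.from_matrix(np.array([[np.cos(a),np.sin(a),0],[np.sin(a),-np.cos(a),0],[0,0,-1]]))
    return (R.inv().apply(np.array(pos)-p)*1e3).round(1),(R.inv()*Rt).as_rotvec(degrees=True).round(2)
def stat():
    st=bot.read_state(); R=Ro.from_rotvec(st["eef_rot"]).as_matrix()
    print("t",round(st["time"],2),"p",st["tool_pos"].round(4),"xang",round(np.degrees(np.arctan2(R[1,0],R[0,0])),2),"tilt",R[:,2].round(3),"F",st["contact_force"].round(1),"gap",round(st["finger_gap"],4),"q",st["qpos"].round(2))
E
python3 - <<'E'
from h import *
stat();print(togo((.5477,-.2855,.13),161.8))
for n,p,z in(("jar",(404,263),.095),("bottle",(318,113),.17)): 
    d=img("top");print(n,atz(d,p,z))
E
```

```text
t 1.45 p [ 0.208  -0.5092  0.2313] xang 112.22 tilt [-0.  0. -1.] F [-0.2  0.5  0.2] gap 0.0854 q [-0.9   0.26  0.11  0.   -1.42 -0.28]
(array([ 78.6, 399.1, 101.3]), array([ -0.  ,  -0.  , -49.58]))
jar [ 0.43734153 -0.39954098  0.095     ]
bottle [ 0.74388053 -0.21797888  0.17      ]
```

jog_arm:
  moves:
    - [0,[78.6,399,0],[0,0,-49.6]]
    - [0,[78.6,399,0],[0,0,-49.6]]
    - [0,[78.6,399,0],[0,0,-49.6]]
    - [0,[78.6,399,0],[0,0,-49.6]]
    - [0,[78.6,399,0],[0,0,-49.6]]
    - [0,[78.6,399,0],[0,0,-49.6]]
    - [0,[78.6,399,0],[0,0,-49.6]]
    - [0,[78.6,399,0],[0,0,-49.6]]
    - [0,[78.6,399,0],[0,0,-49.6]]
    - [0,[78.6,399,0],[0,0,-49.6]]

```text
time: 2.55
tool_pos: [0.5487, -0.2843, 0.2304]
eef_rot: [-0.492, -3.102, -0.0]
contact_force: [0.2, -0.4, -0.1]
finger_gap: 0.085
```

jog_arm:
  moves:
    - [0,[0,0,40],[0,0,0]]
    - [0,[0,0,80],[0,0,0]]
    - [0,[0,0,101],[0,0,0]]
    - [0,[0,0,101],[0,0,0]]
    - [0,[0,0,101],[0,0,0]]

```text
time: 3.05
tool_pos: [0.5473, -0.2868, 0.1316]
eef_rot: [0.498, 3.101, -0.002]
contact_force: [0.5, 1.1, 1.4]
finger_gap: 0.0853
```

```bash
python3 - <<'E'
from h import *
stat();print(togo((.5477,-.2855,.045),161.8))
t=img("top","pics/t2.png");s=img("side")
draw(t,[],(290,390,170,250),4,"pics/a.png");draw(s,[],(240,340,140,240),4,"pics/b.png")
cv2.imwrite("pics/m2.png",np.hstack([cv2.resize(cv2.imread("pics/"+n),(400,400)) for n in("a.png","b.png")]))
E
```

```text
t 3.05 p [ 0.5473 -0.2868  0.1316] xang 161.77 tilt [ 0.001 -0.001 -1.   ] F [0.5 1.1 1.4] gap 0.0853 q [-0.23  0.43  0.11  0.   -1.25 -0.09]
(array([ 0.1,  1.4, 86.6]), array([-0.05,  0.07, -0.03]))
```

View pics/m2.png

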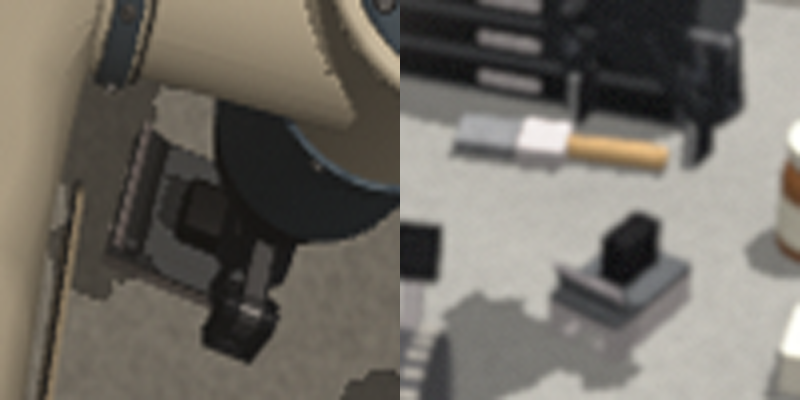

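View pics/t2.png

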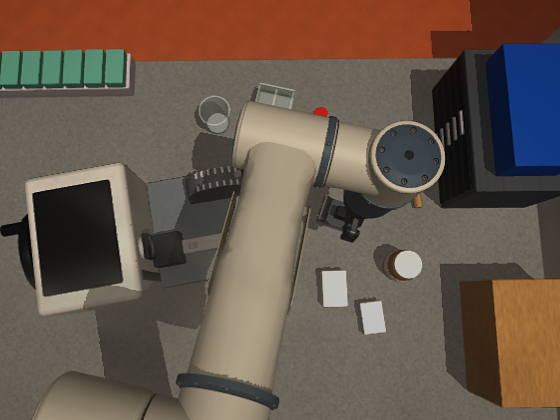

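```bash
python3 - <<'E'
from h import *
img("side","pics/s2.png")
E
```

```text
(no output)
```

View pics/s2.png

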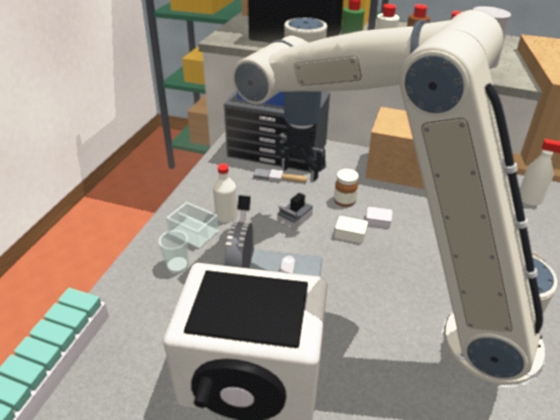

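```bash
python3 - <<'E'
from h import *
t=img("top");s=img("side")
def tri(a,b):
    o1,v1=ray(t,a);o2,v2=ray(s,b);A=np.c_[v1,-v2];k=np.linalg.lstsq(A,o2-o1,rcond=None)[0];p,q=o1+v1*k[0],o2+v2*k[1];return (p+q)/2,np.linalg.norm(p-q)
print(tri((242,138),(258,82)),tri((408,155),(306,25)))
E
```

```text
(array([ 0.58536573, -0.0761887 ,  0.49573173]), np.float64(0.0076376196933158206)) (array([ 0.54587485, -0.28587692,  0.55152553]), np.float64(0.0035560918982803116))
```

jog_arm:
  force: 70
  moves:
    - [0,[0,1,30],[0,0,0]]
    - [0,[0,1,60],[0,0,0]]
    - [0,[0,1,80],[0,0,0]]
    - [0,[0,1,88],[0,0,0]]
    - [0,[0,1,88],[0,0,0]]
    - [0,[0,1,88],[0,0,0]]

```text
time: 3.9
tool_pos: [0.5489, -0.285, 0.0438]
eef_rot: [0.495, 3.1, -0.001]
contact_force: [0.6, -0.3, 0.8]
finger_gap: 0.0853
```

jog_arm:
  force: 70
  moves:
    - [255,[0,0,0],[0,0,0]]
    - [255,[0,0,0],[0,0,0]]
    - [255,[0,0,0],[0,0,0]]
    - [255,[0,0,0],[0,0,0]]
    - [255,[0,0,0],[0,0,0]]
    - [255,[0,0,0],[0,0,0]]
    - [255,[0,0,0],[0,0,0]]
    - [255,[0,0,0],[0,0,0]]

```text
time: 4.7
tool_pos: [0.5485, -0.2847, 0.0429]
eef_rot: [0.496, 3.101, -0.001]
contact_force: [0.7, 0.7, 5.6]
finger_gap: 0.0231
```

```bash
python3 - <<'E'
from h import *
stat()
t=img("top");s=img("side")
draw(t,[],(290,390,170,250),4,"pics/a.png");draw(s,[],(240,340,140,240),4,"pics/b.png")
cv2.imwrite("pics/m3.png",np.hstack([cv2.resize(cv2.imread("pics/"+n),(400,400)) for n in("a.png","b.png")]))
E
```

```text
t 4.7 p [ 0.5485 -0.2847  0.0429] xang 161.84 tilt [ 0.001 -0.001 -1.   ] F [0.7 0.7 5.6] gap 0.0231 q [-0.23  0.5  -0.02  0.   -1.05 -0.09]
```

View pics/m3.png

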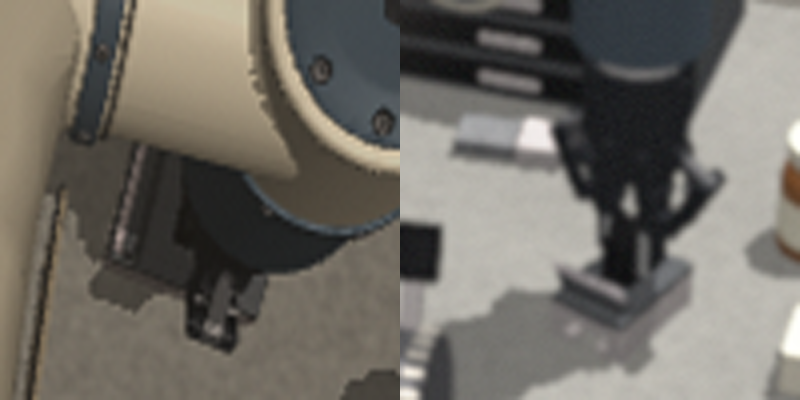

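```bash
cat >> h.py <<'E'
MT=T(.4918,.0138,.1534)
mt=lambda x,y,z:MT(np.array([[x,y,z]])/1e3)[0]
E
python3 - <<'E'
from h import *
p=mt(0,-166,110);print(p,togo(p,188.8))
E
```

```text
[ 0.51716465 -0.15025071  0.11      ] (array([ 71.6, 118. , -67.2]), array([ -0.03,   0.07, -26.97]))
```

jog_arm:
  moves:
    - [255,[0,0,-15],[0,0,0]]
    - [255,[0,0,-40],[0,0,0]]
    - [255,[0,0,-67],[0,0,0]]
    - [255,[0,0,-67],[0,0,0]]
    - [255,[0,0,-67],[0,0,0]]

```text
time: 5.3
tool_pos: [0.547, -0.2838, 0.1075]
eef_rot: [-0.497, -3.1, -0.003]
contact_force: [0.2, 0.8, -5.0]
finger_gap: 0.0229
```

jog_arm:
  moves:
    - [255,[18,30,0],[0,0,-7]]
    - [255,[36,60,0],[0,0,-14]]
    - [255,[54,90,0],[0,0,-21]]
    - [255,[71.6,118,0],[0,0,-27]]
    - [255,[71.6,118,0],[0,0,-27]]
    - [255,[71.6,118,0],[0,0,-27]]
    - [255,[71.6,118,0],[0,0,-27]]

```text
time: 6.0
tool_pos: [0.516, -0.1503, 0.1079]
eef_rot: [0.24, -3.13, -0.001]
contact_force: [-0.4, -0.6, -5.2]
finger_gap: 0.0231
```

```bash
python3 - <<'E'
from h import *
stat();print(togo(mt(0,-166,79),188.8))
t=img("top","pics/t4.png");s=img("side","pics/s4.png")
draw(s,[],(220,380,120,270),5,"pics/s4z.png")
E
```

```text
t 6.0 p [ 0.516  -0.1503  0.1079] xang -171.24 tilt [-0.003  0.    -1.   ] F [-0.4 -0.6 -5.2] gap 0.0231 q [ 0.01  0.3  -0.15 -0.   -1.12  0.15]
(array([-1.3, -0.1, 28.9]), array([ 0.04, -0.15, -0.04]))
```

View pics/s4z.png

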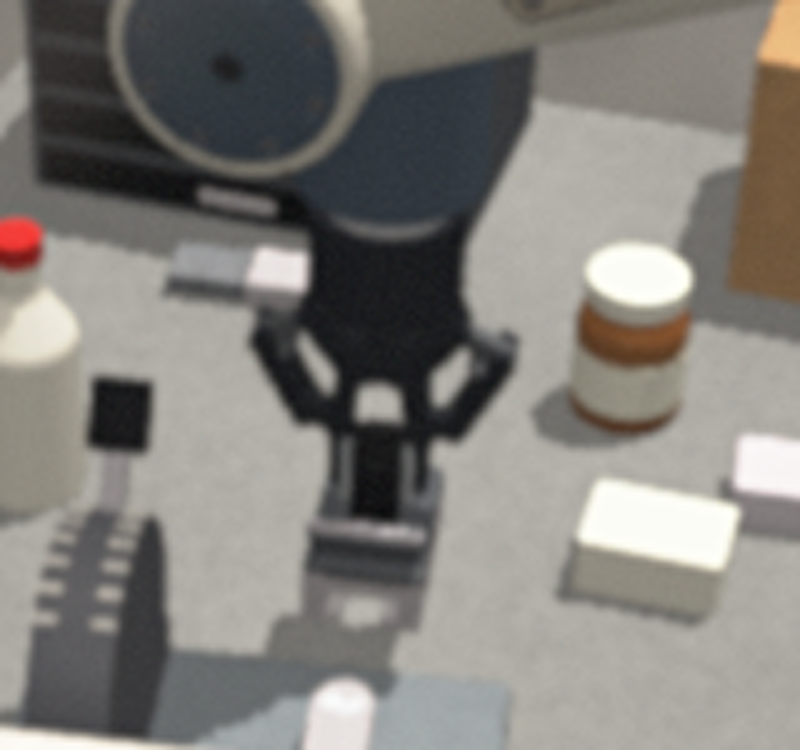

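View pics/t4.png

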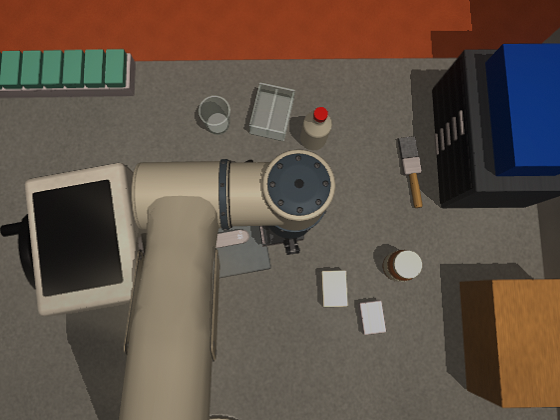

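jog_arm:
  moves:
    - [255,[-1,0,15],[0,0,0]]
    - [255,[-1,0,29],[0,0,0]]
    - [255,[-1,0,29],[0,0,0]]
    - [255,[-1,0,29],[0,0,0]]
    - [255,[-1,0,29],[0,0,0]]

```text
time: 6.6
tool_pos: [0.5184, -0.1504, 0.0811]
eef_rot: [-0.241, 3.131, -0.001]
contact_force: [0.6, -0.0, -5.2]
finger_gap: 0.0227
```

```bash
python3 - <<'E'
from h import *
stat();print(togo(mt(0,-166,78.8),188.8))
s=img("side");t=img("top")
S=[]
def L(A,B,c): S.append((*MT(np.array([A,B])/1e3),c))
y0=-155;z0=35.7;g=(0,255,0);r=(0,0,255)
for x in(-30,30):
    L((x,y0+45,z0),(x,y0+45,z0+36),g);L((x,y0-45,z0+36),(x,y0+45,z0+36),g)
L((-30,y0+45,z0),(30,y0+45,z0),g)
for a,b in(((-10,0),(-10,7)),((-10,7),(-18,7)),((-18,7),(-18,19.5)),((-18,19.5),(18,19.5)),((18,19.5),(18,7)),((18,7),(10,7)),((10,7),(10,0))):
    L((a[0],y0+45,z0+a[1]),(b[0],y0+45,z0+b[1]),r)
L((-15,-70,54),(-15,0,54),r);L((15,-70,54),(15,0,54),r);L((-15,-85,54),(15,-85,54),r)
draw(s,S,(260,330,190,260),10,"pics/s5z.png")
draw(t,S,(230,320,205,270),8,"pics/t5z.png")
E
```

```text
t 6.6 p [ 0.5184 -0.1504  0.0811] xang -171.2 tilt [ 0.001 -0.    -1.   ] F [ 0.6 -0.  -5.2] gap 0.0227 q [ 0.01  0.33 -0.19  0.   -1.05  0.15]
(array([1.2, 0.3, 2.3]), array([-0.03,  0.07, -0.  ]))
```

View pics/s5z.png

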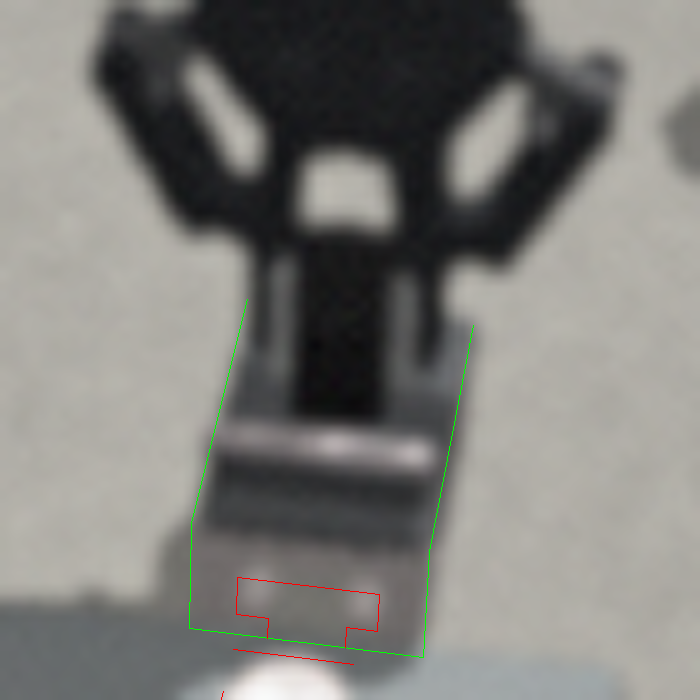

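View pics/t5z.png

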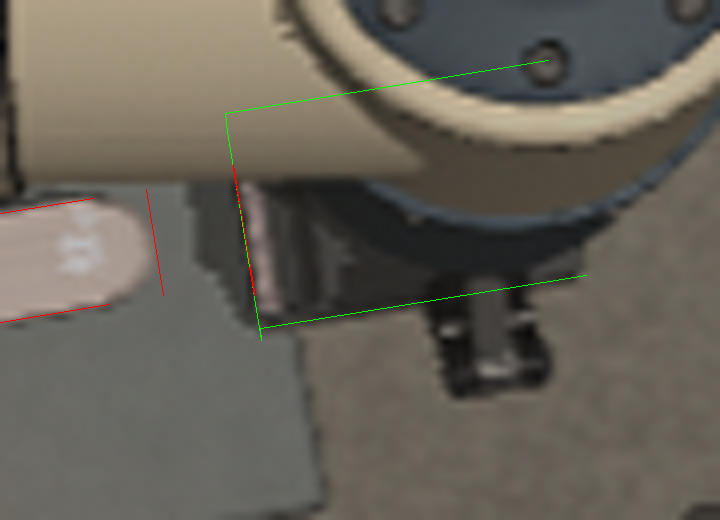

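jog_arm:
  moves:
    - [255,[0,0,2.2],[0,0,0]]
    - [255,[0,0,2.2],[0,0,0]]
    - [255,[0,5,2.2],[0,0,0]]
    - [255,[0,10,2.2],[0,0,0]]
    - [255,[0,15,2.2],[0,0,0]]
    - [255,[0,20,2.2],[0,0,0]]
    - [255,[0,24,2.2],[0,0,0]]
    - [255,[0,28,2.2],[0,0,0]]
    - [255,[0,32,2.2],[0,0,0]]
    - [255,[0,32,2.2],[0,0,0]]

```text
time: 7.7
tool_pos: [0.5128, -0.1178, 0.0781]
eef_rot: [-0.242, 3.132, 0.0]
contact_force: [0.8, -0.1, -4.0]
finger_gap: 0.0229
```

```bash
cat >> h.py <<'E'
def mf(off=0):
    p=bot.read_state()["tool_pos"]; c,s=np.cos(.1534),np.sin(.1534); d=p-[.4918,.0138,0]
    print("TCP in microtome mm",np.round([1e3*(c*d[0]+s*d[1]),1e3*(-s*d[0]+c*d[1]),1e3*p[2]],1))
E
python3 - <<'E'
from h import *
stat();mf()
s=img("side");draw(s,[],(240,320,190,270),9,"pics/s6z.png")
t=img("top");draw(t,[],(200,300,205,270),8,"pics/t6z.png")
E
```

```text
t 7.7 p [ 0.5128 -0.1178  0.0781] xang -171.15 tilt [ 0.  0. -1.] F [ 0.8 -0.1 -4. ] gap 0.0229 q [ 0.07  0.31 -0.23 -0.   -1.04  0.08]
TCP in microtome mm [   0.6 -133.3   78.1]
```

View pics/s6z.png

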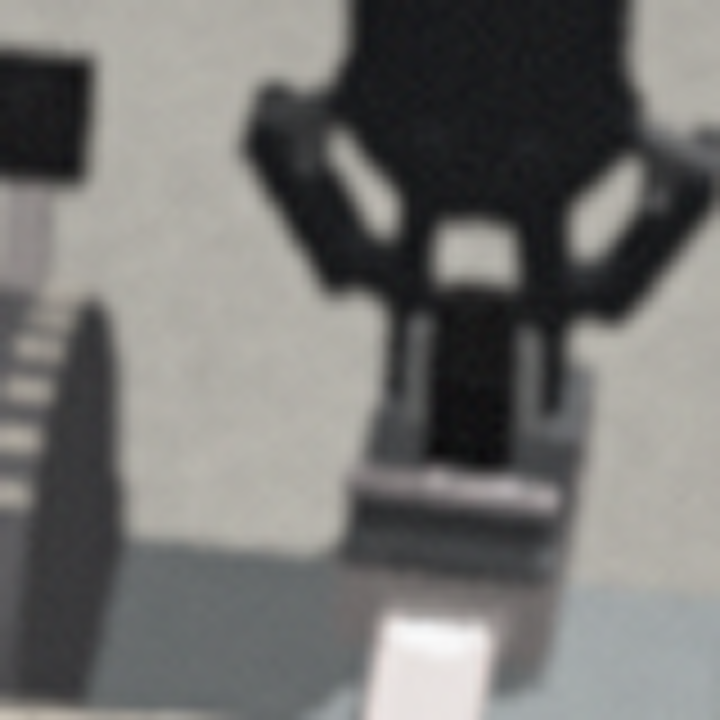

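View pics/t6z.png

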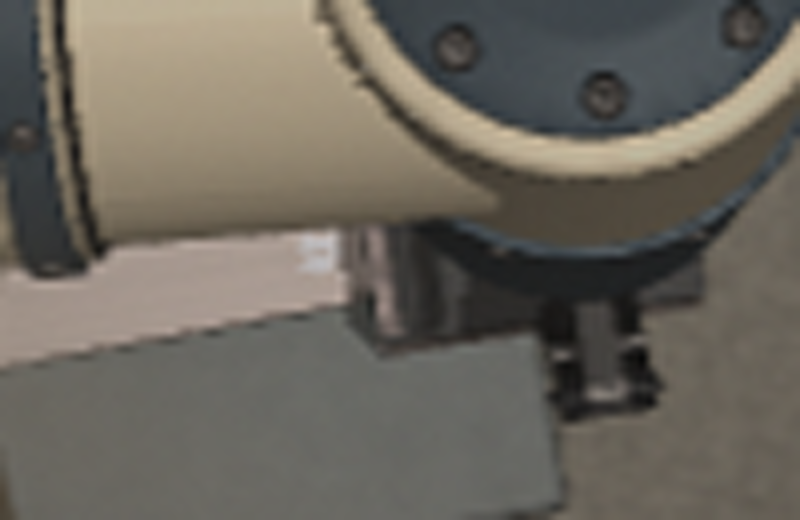

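jog_arm:
  moves:
    - [255,[-0.8,4,0],[0,0,0]]
    - [255,[-0.8,8,0],[0,0,0]]
    - [255,[-0.8,12,0],[0,0,0]]
    - [255,[-0.8,16,0],[0,0,0]]
    - [255,[-0.8,20,0],[0,0,0]]
    - [255,[-0.8,24,0],[0,0,0]]
    - [255,[-0.8,28,0],[0,0,0]]
    - [255,[-0.8,32,0],[0,0,0]]
    - [255,[-0.8,36,0],[0,0,0]]
    - [255,[-0.8,40,0],[0,0,0]]

```text
time: 8.8
tool_pos: [0.5075, -0.0783, 0.0781]
eef_rot: [-0.242, 3.132, 0.0]
contact_force: [0.2, 0.8, -4.6]
finger_gap: 0.0231
```

```bash
python3 - <<'E'
from h import *
stat();mf()
s=img("side");draw(s,[],(240,320,190,270),9,"pics/s7z.png");stat()
E
```

```text
t 8.8 p [ 0.5075 -0.0783  0.0781] xang -171.18 tilt [ 0.  0. -1.] F [ 0.2  0.8 -4.6] gap 0.0231 q [ 0.15  0.29 -0.26 -0.   -1.03  0.  ]
TCP in microtome mm [  1.4 -93.4  78.1]
t 8.85 p [ 0.5074 -0.0779  0.0781] xang -171.17 tilt [ 0.  0. -1.] F [-0.6  0.8 -5.1] gap 0.0228 q [ 0.15  0.29 -0.26 -0.   -1.03  0.  ]
```

View pics/s7z.png

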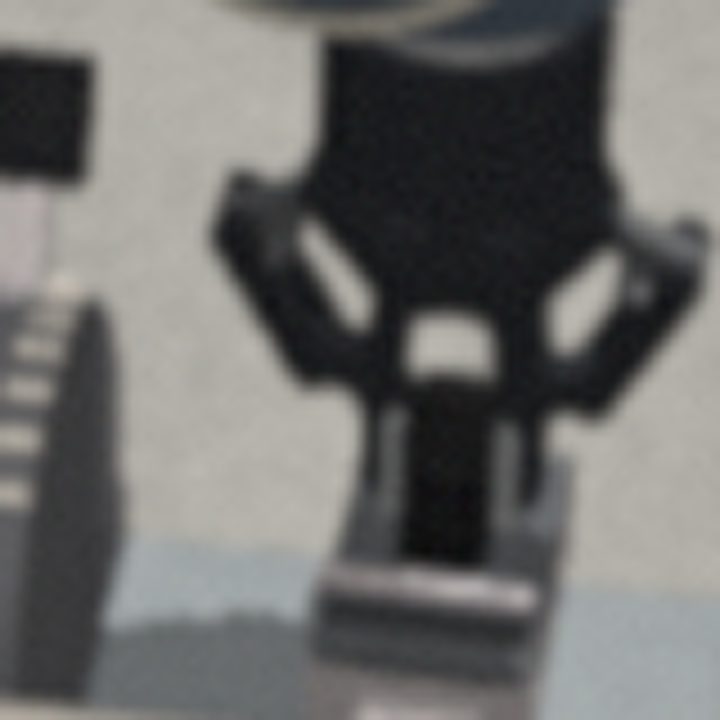

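jog_arm:
  moves:
    - [255,[0,7,0],[0,0,0]]
    - [255,[0,14,0],[0,0,0]]
    - [255,[0,21,0],[0,0,0]]
    - [255,[0,28,0],[0,0,0]]
    - [255,[0,35,0],[0,0,0]]
    - [255,[0,42,0],[0,0,0]]
    - [255,[0,49,0],[0,0,0]]
    - [255,[0,56,0],[0,0,0]]
    - [255,[0,62,0],[0,0,0]]
    - [255,[0,68,0],[0,0,0]]

```text
time: 9.85
tool_pos: [0.497, -0.011, 0.0781]
eef_rot: [0.242, -3.132, 0.0]
contact_force: [0.6, 1.0, -4.0]
finger_gap: 0.023
```

```bash
python3 - <<'E'
from h import *
stat();mf()
s=img("side","pics/s8.png");stat()
E
```

```text
t 9.85 p [ 0.497  -0.011   0.0781] xang -171.18 tilt [-0. -0. -1.] F [ 0.6  1.  -4. ] gap 0.023 q [ 0.29  0.26 -0.3   0.   -1.01 -0.14]
TCP in microtome mm [  1.3 -25.3  78.1]
t 9.9 p [ 0.497  -0.0103  0.0781] xang -171.17 tilt [ 0.  0. -1.] F [-0.1  1.4 -4.7] gap 0.0228 q [ 0.29  0.26 -0.3  -0.   -1.01 -0.14]
```

View pics/s8.png

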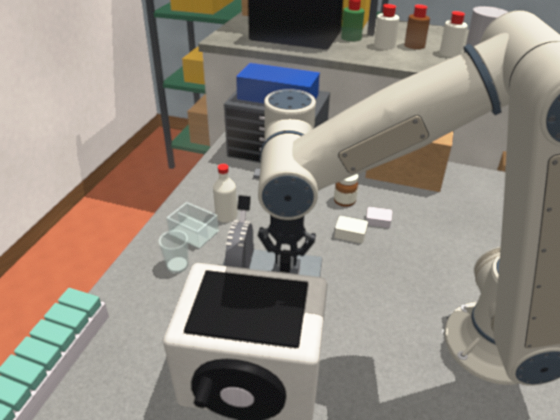

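jog_arm:
  moves:
    - [255,[0,4,0],[0,0,0]]
    - [255,[0,8,0],[0,0,0]]
    - [255,[0,12,0],[0,0,0]]
    - [255,[0,16,0],[0,0,0]]
    - [255,[0,20,0],[0,0,0]]
    - [255,[0,24,0],[0,0,0]]
    - [255,[0,26,0],[0,0,0]]

```text
time: 10.6
tool_pos: [0.4932, 0.0134, 0.079]
eef_rot: [-0.242, 3.132, -0.003]
contact_force: [-0.9, -5.0, 2.7]
finger_gap: 0.0232
```

jog_arm:
  moves:
    - [255,[0,2,0],[0,0,0]]
    - [255,[0,4,0],[0,0,0]]
    - [255,[0,5,0],[0,0,0]]

```text
time: 10.9
tool_pos: [0.4921, 0.0197, 0.0781]
eef_rot: [0.241, -3.132, -0.002]
contact_force: [-2.3, -0.7, -0.2]
finger_gap: 0.0231
```

```bash
python3 - <<'E'
from h import *
stat();mf()
E
```

```text
t 10.9 p [0.4921 0.0197 0.0781] xang -171.19 tilt [-0.     0.001 -1.   ] F [-2.3 -0.7 -0.2] gap 0.0231 q [ 0.36  0.25 -0.31 -0.   -1.01 -0.2 ]
TCP in microtome mm [ 1.2  5.8 78.1]
```

jog_arm:
  moves:
    - [255,[0,1,0],[0,0,0]]
    - [255,[0,2,0],[0,0,0]]
    - [255,[0,3,0],[0,0,0]]
    - [255,[0,3,0],[0,0,0]]

```text
time: 11.3
tool_pos: [0.4916, 0.022, 0.0776]
eef_rot: [0.242, -3.131, 0.001]
contact_force: [0.1, -2.3, -5.4]
finger_gap: 0.0231
```

```bash
python3 - <<'E'
from h import *
stat();mf()
E
```

```text
t 11.3 p [0.4916 0.022  0.0776] xang -171.17 tilt [-0.001 -0.001 -1.   ] F [ 0.1 -2.3 -5.4] gap 0.0231 q [ 0.36  0.25 -0.31  0.   -1.01 -0.21]
TCP in microtome mm [ 1.1  8.1 77.6]
```

jog_arm:
  moves:
    - [255,[0,1,0],[0,0,0]]
    - [255,[0,2,0],[0,0,0]]
    - [255,[0,2,0],[0,0,0]]
    - [255,[0,2,0],[0,0,0]]

```text
time: 11.7
tool_pos: [0.4916, 0.0223, 0.078]
eef_rot: [0.243, -3.132, 0.005]
contact_force: [1.7, -8.7, -6.1]
finger_gap: 0.0227
```

```bash
python3 - <<'E'
from h import *
stat();mf()
E
```

```text
t 11.7 p [0.4916 0.0223 0.078 ] xang -171.14 tilt [-0.    -0.003 -1.   ] F [ 1.7 -8.7 -6.1] gap 0.0227 q [ 0.37  0.25 -0.31  0.   -1.01 -0.21]
TCP in microtome mm [ 1.2  8.5 78. ]
```

jog_arm:
  moves:
    - [255,[0,1,0],[0,0,0]]
    - [255,[0,2,0],[0,0,0]]
    - [255,[0,3,0],[0,0,0]]
    - [255,[0,3,0],[0,0,0]]

```text
time: 12.1
tool_pos: [0.4921, 0.0235, 0.0789]
eef_rot: [-0.244, 3.131, -0.011]
contact_force: [4.4, -16.3, -3.9]
finger_gap: 0.0229
```

```bash
python3 - <<'E'
from h import *
stat();mf()
E
```

```text
t 12.1 p [0.4921 0.0235 0.0789] xang -171.08 tilt [ 0.001 -0.007 -1.   ] F [  4.4 -16.3  -3.9] gap 0.0229 q [ 0.37  0.25 -0.31  0.01 -1.01 -0.22]
TCP in microtome mm [ 1.8  9.5 78.9]
```

jog_arm:
  moves:
    - [255,[0,1,0],[0,0,0]]
    - [255,[0,2,0],[0,0,0]]
    - [255,[0,3,0],[0,0,0]]
    - [255,[0,3,0],[0,0,0]]

```text
time: 12.5
tool_pos: [0.4921, 0.0237, 0.0791]
eef_rot: [-0.245, 3.131, -0.018]
contact_force: [8.3, -27.9, -6.9]
finger_gap: 0.0232
```

```bash
python3 - <<'E'
from h import *
stat();mf()
t=img("top");draw(t,[],(140,260,190,290),6,"pics/t9z.png")
E
```

```text
t 12.5 p [0.4921 0.0237 0.0791] xang -171.04 tilt [ 0.001 -0.011 -1.   ] F [  8.3 -27.9  -6.9] gap 0.0232 q [ 0.38  0.25 -0.32  0.01 -1.01 -0.23]
TCP in microtome mm [ 1.8  9.8 79.1]
```

View pics/t9z.png

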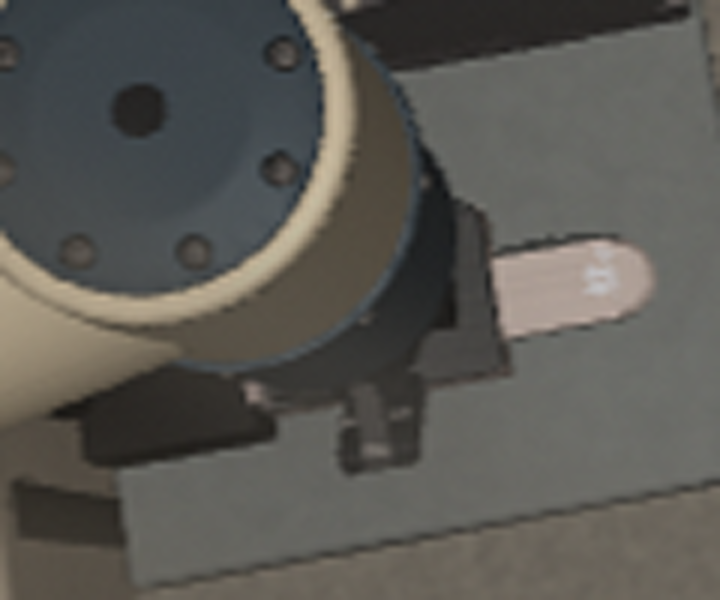

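jog_arm:
  moves:
    - [255,[0,-3,0],[0,0,0]]
    - [255,[0,-6,0],[0,0,0]]
    - [255,[0,-8,0],[0,0,0]]
    - [255,[0,-10,0],[0,0,0]]
    - [255,[0,-10,0],[0,0,0]]

```text
time: 13.05
tool_pos: [0.4922, 0.0214, 0.078]
eef_rot: [-0.241, 3.132, 0.003]
contact_force: [-1.1, 5.1, -4.2]
finger_gap: 0.0234
```

```bash
python3 - <<'E'
from h import *
stat();mf()
E
```

```text
t 13.05 p [0.4922 0.0214 0.078 ] xang -171.2 tilt [ 0.     0.002 -1.   ] F [-1.1  5.1 -4.2] gap 0.0234 q [ 0.36  0.25 -0.31 -0.   -1.01 -0.21]
TCP in microtome mm [ 1.5  7.4 78. ]
```

jog_arm:
  moves:
    - [255,[0,1.5,0],[0,0,0]]
    - [255,[0,1.5,0],[0,0,0]]
    - [0,[0,1.5,0],[0,0,0]]
    - [0,[0,1.5,0],[0,0,0]]
    - [0,[0,1.5,0],[0,0,0]]
    - [0,[0,1.5,0],[0,0,0]]
    - [0,[0,1.5,0],[0,0,0]]

```text
time: 13.75
tool_pos: [0.4922, 0.0216, 0.0783]
eef_rot: [-0.242, 3.132, -0.0]
contact_force: [-0.0, 0.4, 0.1]
finger_gap: 0.0852
```

jog_arm:
  moves:
    - [0,[0,1.5,-15],[0,0,0]]
    - [0,[0,1.5,-30],[0,0,0]]
    - [0,[0,-10,-60],[0,0,0]]
    - [0,[0,-40,-100],[0,0,0]]
    - [0,[0,-80,-150],[0,0,0]]
    - [0,[0,-120,-190],[0,0,0]]
    - [0,[0,-160,-190],[0,0,0]]
    - [0,[0,-200,-190],[0,0,0]]
    - [0,[0,-200,-190],[0,0,0]]
    - [0,[0,-200,-190],[0,0,0]]

```text
time: 14.75
tool_pos: [0.5224, -0.177, 0.2676]
eef_rot: [0.238, -3.132, -0.0]
contact_force: [0.8, 1.2, 0.0]
finger_gap: 0.0855
```

```bash
python3 - <<'E'
from h import *
stat();mf()
t=img("top","pics/ta.png");s=img("side")
S=[]
def L(A,B,c): S.append((*MT(np.array([A,B])/1e3),c))
y0=20;z0=34.5;g=(0,255,0)
for x in(-30,30):
    L((x,y0-45,z0+36),(x,y0+45,z0+36),g)
L((-30,y0-45,z0+36),(30,y0-45,z0+36),g)
for q in((-12,-32,12,-32),(12,-32,12,12),(12,12,-12,12),(-12,12,-12,-32)): L((q[0],y0+q[1],z0+74),(q[2],y0+q[3],z0+74),(0,0,255))
L((-35,65,75),(35,65,75),(255,0,0));L((-35,65,30),(35,65,30),(255,0,0))
draw(t,S,(140,260,190,290),6,"pics/taz.png")
draw(s,[],(220,340,150,280),5,"pics/saz.png")
E
```

```text
t 14.75 p [ 0.5224 -0.177   0.2676] xang -171.32 tilt [-0.001  0.    -1.   ] F [0.8 1.2 0. ] gap 0.0855 q [-0.04  0.25  0.19 -0.   -1.51  0.19]
TCP in microtome mm [   1.1 -193.2  267.6]
```

View pics/taz.png

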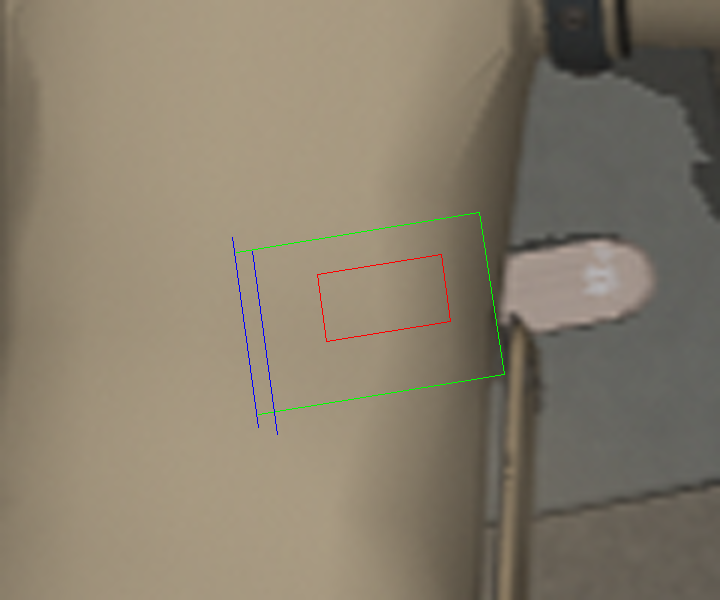

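View pics/ta.png

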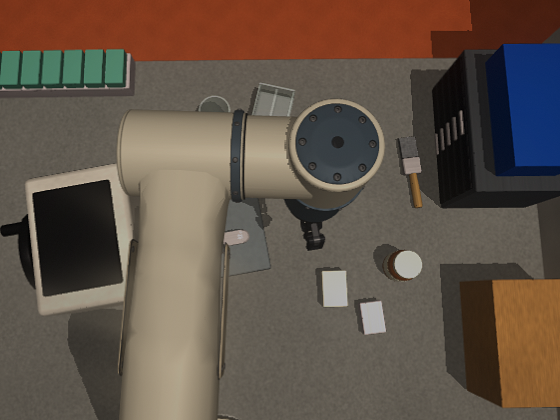

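View pics/saz.png

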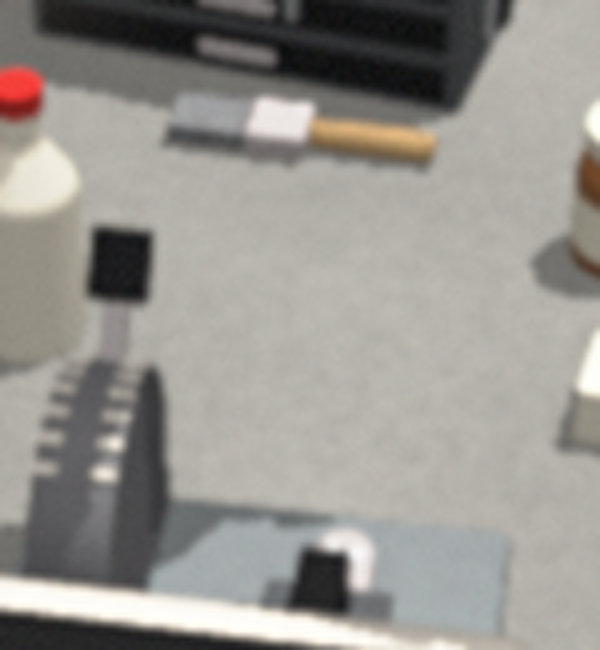

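```bash
python3 - <<'E'
from h import *
print(mt(115,-160,187),togo(mt(115,-160,187),188.8))
E
```

```text
[ 0.62989744 -0.12674927  0.187     ] (array([-113.7,   31.6,   80.8]), array([ 0.02, -0.02,  0.04]))
```

jog_arm:
  moves:
    - [255,[-30,8,0],[0,0,0]]
    - [255,[-70,20,0],[0,0,0]]
    - [255,[-114,31,0],[0,0,0]]
    - [255,[-114,31,0],[0,0,0]]
    - [255,[-114,31,30],[0,0,0]]
    - [255,[-114,31,60],[0,0,0]]
    - [255,[-114,31,81],[0,0,0]]
    - [255,[-114,31,81],[0,0,0]]
    - [255,[-114,31,81],[0,0,0]]

```text
time: 15.75
tool_pos: [0.6305, -0.1273, 0.1881]
eef_rot: [-0.244, 3.132, -0.001]
contact_force: [0.0, -0.7, 0.9]
finger_gap: 0.0
```

```bash
python3 - <<'E'
from h import *
stat();mf()
t=img("top");s=img("side","pics/sb.png")
draw(s,[],(200,300,130,250),6,"pics/sbz.png");draw(t,[],(190,320,120,230),6,"pics/tbz.png")
E
```

```text
t 15.75 p [ 0.6305 -0.1273  0.1881] xang -171.1 tilt [ 0.    -0.001 -1.   ] F [ 0.  -0.7  0.9] gap 0.0 q [ 0.04  0.45  0.29  0.   -1.41  0.11]
TCP in microtome mm [ 115.5 -160.7  188.1]
```

View pics/sbz.png

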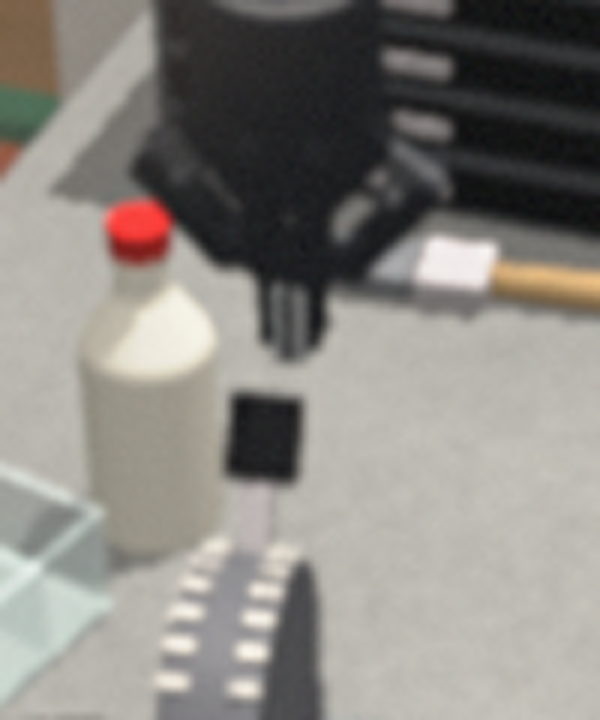

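View pics/tbz.png

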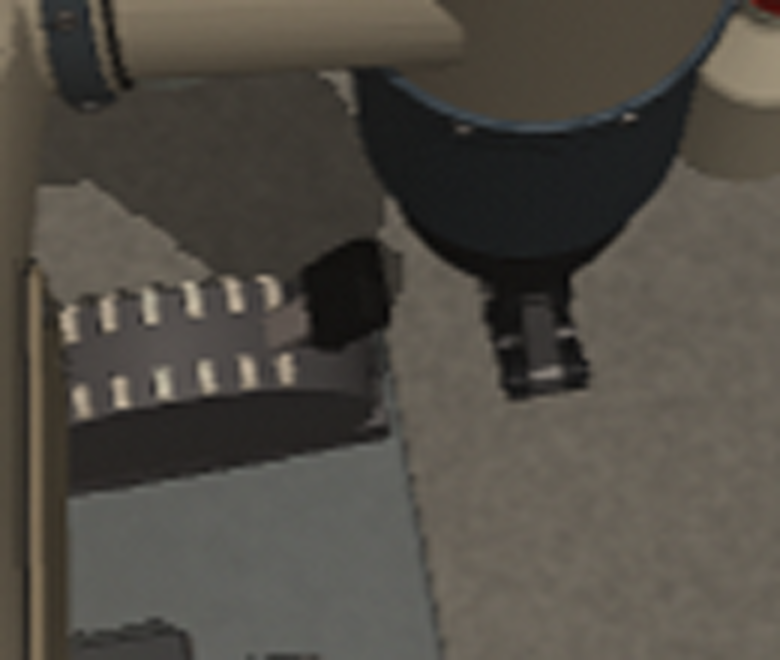

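jog_arm:
  moves:
    - [255,[0,8,3],[0,0,0]]
    - [255,[0,16,3],[0,0,0]]
    - [255,[0,22,3],[0,0,0]]
    - [255,[0,25,3],[0,0,0]]
    - [255,[0,27,3],[0,0,0]]
    - [255,[0,27,3],[0,0,0]]

```text
time: 16.45
tool_pos: [0.6264, -0.101, 0.1842]
eef_rot: [-0.242, 3.132, -0.0]
contact_force: [0.0, -0.3, -0.0]
finger_gap: -0.0002
```

jog_arm:
  moves:
    - [255,[0,1,0],[0,0,0]]
    - [255,[0,2,0],[0,0,0]]
    - [255,[0,2,0],[0,0,0]]

```text
time: 16.75
tool_pos: [0.626, -0.0993, 0.184]
eef_rot: [0.241, -3.132, -0.0]
contact_force: [0.1, -0.0, -0.4]
finger_gap: -0.0002
```

jog_arm:
  moves:
    - [255,[0,1,0],[0,0,0]]
    - [255,[0,2,0],[0,0,0]]
    - [255,[0,2,0],[0,0,0]]

```text
time: 17.05
tool_pos: [0.6258, -0.098, 0.1844]
eef_rot: [-0.241, 3.132, -0.002]
contact_force: [0.0, -3.7, 0.7]
finger_gap: -0.0003
```

```bash
python3 - <<'E'
from h import *
stat();mf()
E
```

```text
t 17.05 p [ 0.6258 -0.098   0.1844] xang -171.2 tilt [ 0.    -0.001 -1.   ] F [ 0.  -3.7  0.7] gap -0.0003 q [ 0.09  0.44  0.25  0.   -1.39  0.06]
TCP in microtome mm [ 115.4 -131.   184.4]
```

jog_arm:
  moves:
    - [255,[0,2,0],[0,0,0]]
    - [255,[0,4,0],[0,0,0]]
    - [255,[0,6,0],[0,0,0]]
    - [255,[0,8,0],[0,0,0]]
    - [255,[0,10,0],[0,0,0]]

```text
time: 17.55
tool_pos: [0.6252, -0.0929, 0.1875]
eef_rot: [-0.239, 3.129, -0.015]
contact_force: [0.2, -16.4, 9.8]
finger_gap: -0.0002
```

jog_arm:
  moves:
    - [255,[0,1,0],[0,0,0]]
    - [255,[0,2,0],[0,0,0]]
    - [255,[0,2,0],[0,0,0]]

```text
time: 17.85
tool_pos: [0.6243, -0.0863, 0.1853]
eef_rot: [-0.24, 3.13, -0.001]
contact_force: [-0.1, -0.0, 0.5]
finger_gap: 0.0001
```

jog_arm:
  moves:
    - [255,[0,1,0],[0,0,0]]
    - [255,[0,2,0],[0,0,0]]
    - [255,[0,2,0],[0,0,0]]

```text
time: 18.15
tool_pos: [0.6234, -0.0826, 0.1836]
eef_rot: [0.242, -3.131, -0.001]
contact_force: [0.3, -0.4, 0.3]
finger_gap: 0.0002
```

```bash
cat >> h.py <<'E'
def lever(tag):
    t=img("top");s=img("side"); mf()
    draw(s,[],(215,285,160,260),6,"pics/x1.png");draw(t,[],(180,260,140,200),5,"pics/x2.png")
    a=cv2.resize(cv2.imread("pics/x1.png"),(390,557)); b=cv2.resize(cv2.imread("pics/x2.png"),(400,300)); c=np.zeros((557,790,3),np.uint8);c[:,:390]=a;c[:300,390:]=b
    cv2.imwrite(f"pics/{tag}.png",c)
E
python3 - <<'E'
from h import *
stat();lever("l1")
E
```

```text
t 18.15 p [ 0.6234 -0.0826  0.1836] xang -171.15 tilt [-0.001  0.001 -1.   ] F [ 0.3 -0.4  0.3] gap 0.0002 q [ 0.12  0.43  0.24 -0.   -1.38  0.04]
TCP in microtome mm [ 115.4 -115.7  183.8]
```

View pics/l1.png

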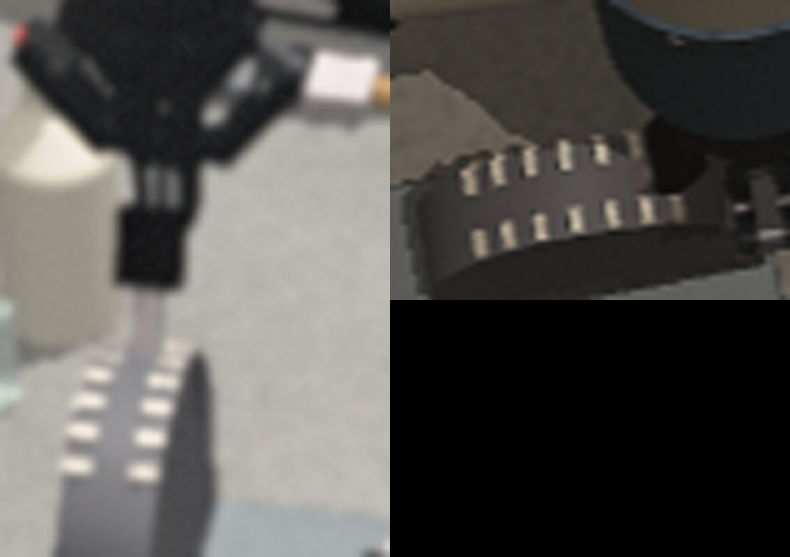

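jog_arm:
  moves:
    - [255,[0,3,-4],[0,0,0]]
    - [255,[0,6,-4],[0,0,0]]
    - [255,[0,8,-4],[0,0,0]]
    - [255,[0,10,-4],[0,0,0]]
    - [255,[0,12,-4],[0,0,0]]
    - [255,[0,14,-4],[0,0,0]]
    - [255,[0,16,-4],[0,0,0]]
    - [255,[0,18,-4],[0,0,0]]

```text
time: 19.05
tool_pos: [0.6218, -0.0698, 0.1907]
eef_rot: [-0.239, 3.129, -0.011]
contact_force: [0.2, -11.1, 7.3]
finger_gap: 0.0003
```

jog_arm:
  moves:
    - [255,[0,1,0],[0,0,0]]
    - [255,[0,2,0],[0,0,0]]
    - [255,[0,2,0],[0,0,0]]

```text
time: 19.35
tool_pos: [0.621, -0.065, 0.1895]
eef_rot: [-0.24, 3.13, -0.003]
contact_force: [-1.2, -1.6, 1.4]
finger_gap: -0.0001
```

jog_arm:
  moves:
    - [255,[0,1,0],[0,0,0]]
    - [255,[0,2,0],[0,0,0]]
    - [255,[0,2,0],[0,0,0]]

```text
time: 19.65
tool_pos: [0.6199, -0.0608, 0.1874]
eef_rot: [0.242, -3.131, -0.002]
contact_force: [-0.2, -0.2, 0.2]
finger_gap: -0.0004
```

```bash
python3 - <<'E'
from h import *
stat();lever("l2")
E
```

```text
t 19.65 p [ 0.6199 -0.0608  0.1874] xang -171.15 tilt [-0.001  0.001 -1.   ] F [-0.2 -0.2  0.2] gap -0.0004 q [ 0.15  0.42  0.23 -0.   -1.38  0.  ]
TCP in microtome mm [115.3 -93.6 187.6]
```

View pics/l2.png

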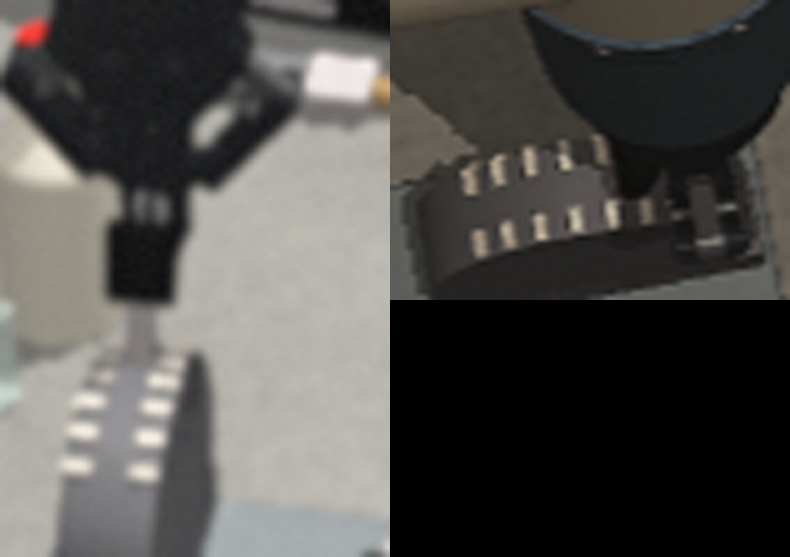

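jog_arm:
  moves:
    - [255,[0,5,-5],[0,0,0]]
    - [255,[0,8,-5],[0,0,0]]
    - [255,[0,11,-5],[0,0,0]]
    - [255,[0,13,-5],[0,0,0]]
    - [255,[0,15,-5],[0,0,0]]
    - [255,[0,17,-5],[0,0,0]]
    - [255,[0,19,-5],[0,0,0]]
    - [255,[0,21,-5],[0,0,0]]

```text
time: 20.55
tool_pos: [0.6176, -0.0437, 0.1948]
eef_rot: [-0.24, 3.13, -0.008]
contact_force: [-0.4, -9.2, 4.6]
finger_gap: -0.0
```

jog_arm:
  moves:
    - [255,[0,1,0],[0,0,0]]
    - [255,[0,2,0],[0,0,0]]
    - [255,[0,2,0],[0,0,0]]

```text
time: 20.85
tool_pos: [0.6168, -0.0394, 0.1936]
eef_rot: [-0.241, 3.131, -0.001]
contact_force: [0.9, -2.1, 2.2]
finger_gap: 0.0002
```

jog_arm:
  moves:
    - [255,[0,1,0],[0,0,0]]
    - [255,[0,1,0],[0,0,0]]
    - [255,[0,1,0],[0,0,0]]

```text
time: 21.15
tool_pos: [0.6162, -0.0372, 0.1924]
eef_rot: [0.242, -3.131, -0.002]
contact_force: [-0.5, 0.2, -0.0]
finger_gap: -0.0
```

```bash
python3 - <<'E'
from h import *
stat();lever("l3")
for k in range(3,7):
  a=k*.2-.6; Q=MT(np.array([[115,-40+117*np.sin(a),90+117*np.cos(a)]])/1e3); print(k+1,proj(CAM["side"],Q).round(1), ((proj(CAM["side"],Q)-[215,160])*5.57).round())
E
```

```text
t 21.15 p [ 0.6162 -0.0372  0.1924] xang -171.16 tilt [-0.001  0.001 -1.   ] F [-0.5  0.2 -0. ] gap -0.0 q [ 0.19  0.4   0.22 -0.   -1.39 -0.04]
TCP in microtome mm [115.2 -69.6 192.5]
4 [[236.7 212.7]] [[121. 294.]]
5 [[234.4 220. ]] [[108. 334.]]
6 [[232.1 228.8]] [[ 95. 383.]]
7 [[230.1 238.7]] [[ 84. 439.]]
```

View pics/l3.png

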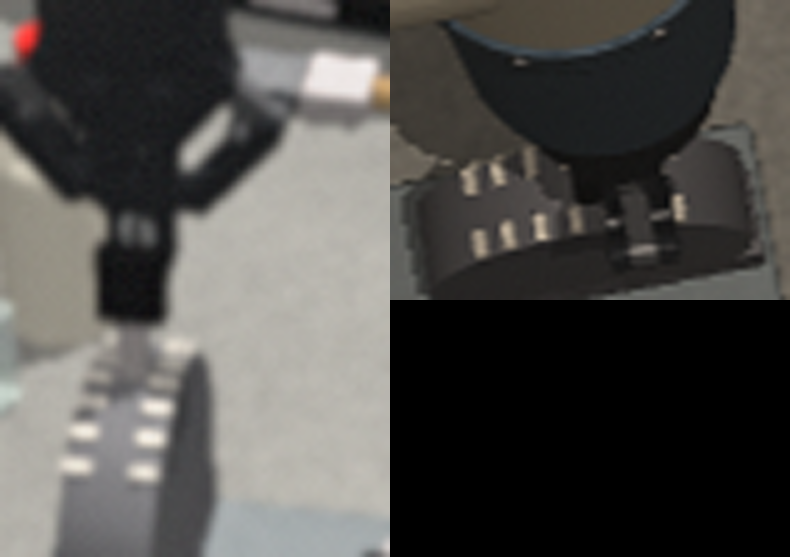

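```bash
python3 - <<'E'
from h import *
s=img("side")
for k in range(1,7):
  a=k*.2-.6
  f=lambda r,t,x:proj(s,MT(np.array([[x,-40+r*np.sin(a)+t*np.cos(a),90+r*np.cos(a)-t*np.sin(a)]])/1e3))[0]
  print(k+1,[((f(r,t,115)-[215,160]+.5)*5.57).round() for r,t in((99,6),(99,-6),(135,6))])
stat()
E
```

```text
2 [array([144., 292.]), array([151., 285.]), array([149., 209.])]
3 [array([133., 312.]), array([140., 299.]), array([134., 233.])]
4 [array([122., 340.]), array([129., 322.]), array([118., 270.])]
5 [array([111., 377.]), array([118., 354.]), array([103., 319.])]
6 [array([101., 420.]), array([107., 393.]), array([ 89., 378.])]
7 [array([ 92., 467.]), array([ 98., 438.]), array([ 76., 445.])]
t 21.3 p [ 0.6164 -0.0375  0.1926] xang -171.16 tilt [-0.001  0.    -1.   ] F [0.2 0.7 0.8] gap 0.0001 q [ 0.19  0.4   0.22 -0.   -1.39 -0.04]
```

```bash
cat >> h.py <<'E'
def padov(ks,tag):
    s=img("side");S=[];cols=[(0,255,0),(0,0,255),(255,128,0)]
    for k,c in zip(ks,cols):
        an=(k-1)*.2-.6
        C=[(x,y,z) for x in(100,130) for y in(-6,6) for z in(99,135)]
        f=lambda P:MT(np.array([(p[0],-40+p[1]*np.cos(an)+p[2]*np.sin(an),90-p[1]*np.sin(an)+p[2]*np.cos(an)) for p in P])/1e3)
        for i in range(8):
            for j in range(i):
                if sum(p!=q for p,q in zip(C[i],C[j]))==1: S.append((*f([C[i],C[j]]),c))
        S.append((*f([(97,0,72),(133,0,72)]),c))
    draw(s,S,(215,275,180,255),8,f"pics/{tag}.png"); draw(s,[],(215,275,180,255),8,"pics/_r.png")
    cv2.imwrite(f"pics/{tag}.png",np.hstack([cv2.resize(cv2.imread(n),(400,500)) for n in(f"pics/{tag}.png","pics/_r.png")]))
E
python3 - <<'E'
from h import *
padov((3,4),"p4")
E
```

```text
(no output)
```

View pics/p4.png

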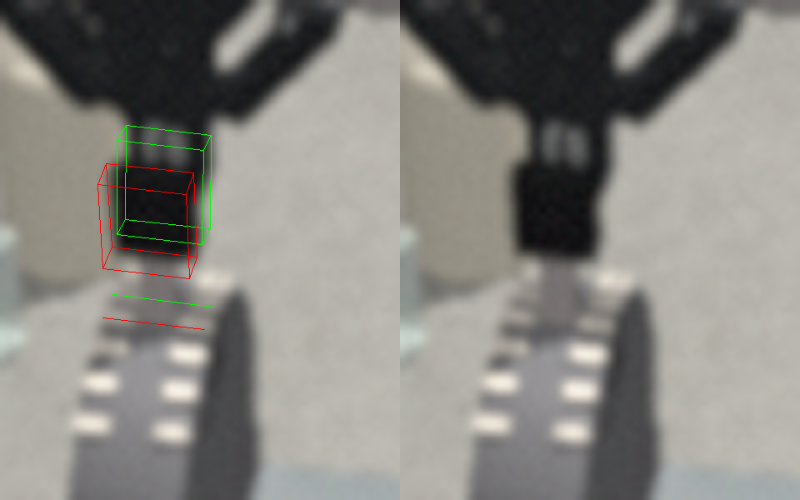

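jog_arm:
  moves:
    - [255,[0,0,0],[0,0,0]]
    - [255,[0,0,0],[0,0,0]]
    - [255,[0,0,0],[0,0,0]]
    - [255,[0,0,0],[0,0,0]]
    - [255,[0,0,0],[0,0,0]]

```text
time: 21.85
tool_pos: [0.6165, -0.038, 0.1931]
eef_rot: [-0.241, 3.132, 0.0]
contact_force: [0.2, 0.1, -0.1]
finger_gap: 0.0002
```

```bash
python3 - <<'E'
from h import *
padov((3,4),"p4b");stat();mf()
E
```

```text
t 21.9 p [ 0.6165 -0.038   0.1931] xang -171.18 tilt [ 0.  0. -1.] F [-0.4  0.2 -0. ] gap -0.0 q [ 0.19  0.4   0.22 -0.   -1.39 -0.04]
TCP in microtome mm [115.4 -70.2 193.1]
```

View pics/p4b.png

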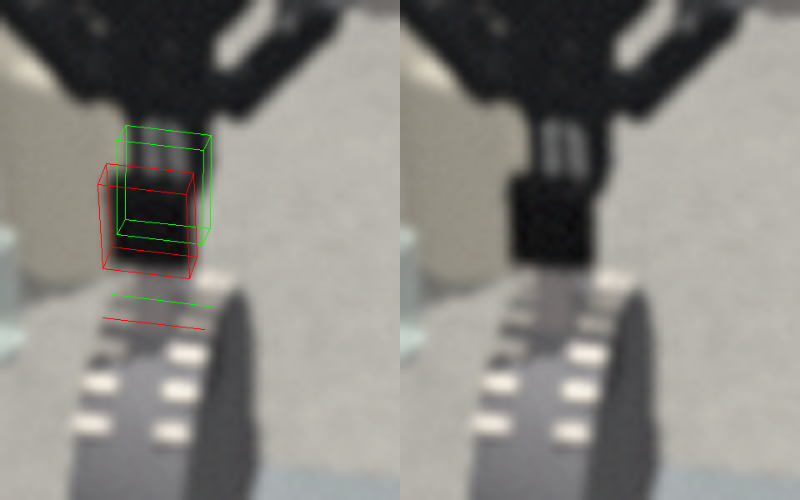

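jog_arm:
  moves:
    - [255,[0,6,-3],[0,0,0]]
    - [255,[0,11,-3],[0,0,0]]
    - [255,[0,14,-3],[0,0,0]]
    - [255,[0,16,-3],[0,0,0]]
    - [255,[0,18,-3],[0,0,0]]
    - [255,[0,20,-3],[0,0,0]]
    - [255,[0,22,-3],[0,0,0]]
    - [255,[0,24,-3],[0,0,0]]

```text
time: 22.7
tool_pos: [0.6133, -0.0165, 0.1967]
eef_rot: [-0.24, 3.132, -0.006]
contact_force: [1.0, -6.2, 1.3]
finger_gap: -0.0
```

jog_arm:
  moves:
    - [255,[0,1,0],[0,0,0]]
    - [255,[0,2,0],[0,0,0]]
    - [255,[0,2,0],[0,0,0]]
    - [255,[0,2,0],[0,0,0]]

```text
time: 23.1
tool_pos: [0.6124, -0.0117, 0.1959]
eef_rot: [0.242, -3.132, -0.001]
contact_force: [-0.5, 0.3, 0.5]
finger_gap: 0.0002
```

```bash
python3 - <<'E'
from h import *
padov((4,5),"p5");stat();mf()
E
```

```text
t 23.15 p [ 0.6124 -0.0118  0.1958] xang -171.17 tilt [-0.     0.001 -1.   ] F [0.3 0.4 0.4] gap -0.0001 q [ 0.24  0.39  0.21 -0.   -1.39 -0.08]
TCP in microtome mm [115.3 -43.7 195.8]
```

View pics/p5.png

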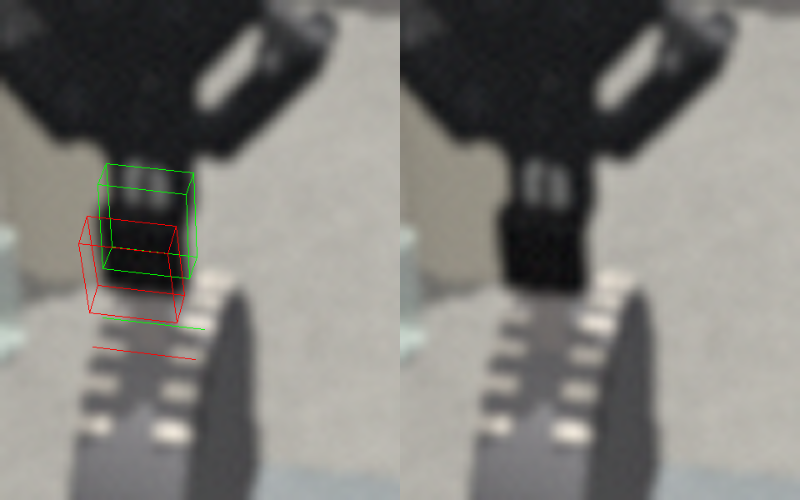

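Lever has broken away and is settling towards notch 5; wait.

jog_arm:
  moves:
    - [255,[0,0,0],[0,0,0]]
    - [255,[0,0,0],[0,0,0]]
    - [255,[0,0,0],[0,0,0]]
    - [255,[0,0,0],[0,0,0]]
    - [255,[0,0,0],[0,0,0]]
    - [255,[0,0,0],[0,0,0]]
    - [255,[0,0,0],[0,0,0]]
    - [255,[0,0,0],[0,0,0]]
    - [255,[0,0,0],[0,0,0]]
    - [255,[0,0,0],[0,0,0]]

```text
time: 24.15
tool_pos: [0.6126, -0.0123, 0.1961]
eef_rot: [-0.242, 3.132, 0.0]
contact_force: [0.3, -1.0, -0.7]
finger_gap: 0.0005
```

```bash
python3 - <<'E'
from h import *
padov((4,5),"p5b");stat();mf()
E
```

```text
t 24.2 p [ 0.6125 -0.0123  0.1961] xang -171.18 tilt [-0. -0. -1.] F [ 1.  -0.2 -0.3] gap -0.0001 q [ 0.23  0.39  0.21  0.   -1.39 -0.08]
TCP in microtome mm [115.3 -44.2 196.1]
```

View pics/p5b.png

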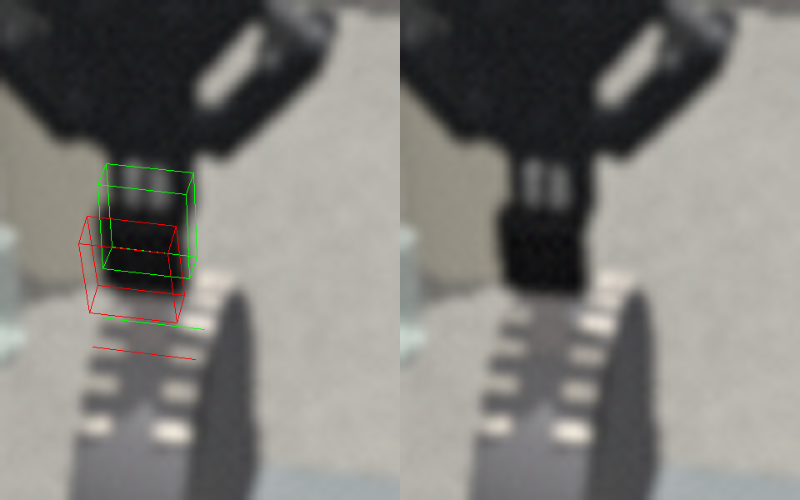

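jog_arm:
  moves:
    - [255,[0,1,0],[0,0,0]]
    - [255,[0,2,0],[0,0,0]]
    - [255,[0,2,0],[0,0,0]]
    - [255,[0,2,0],[0,0,0]]
    - [255,[0,2,0],[0,0,0]]
    - [255,[0,2,0],[0,0,0]]
    - [255,[0,2,0],[0,0,0]]

```text
time: 24.9
tool_pos: [0.6123, -0.0103, 0.1961]
eef_rot: [0.242, -3.132, 0.0]
contact_force: [-0.2, 0.2, -0.1]
finger_gap: -0.0002
```

```bash
python3 - <<'E'
from h import *
padov((4,5),"p5c");stat();mf()
E
```

```text
t 24.95 p [ 0.6123 -0.0103  0.1961] xang -171.18 tilt [ 0.  0. -1.] F [-0.1 -0.   0.3] gap 0.0002 q [ 0.24  0.39  0.21  0.   -1.39 -0.08]
TCP in microtome mm [115.4 -42.2 196.1]
```

View pics/p5c.png

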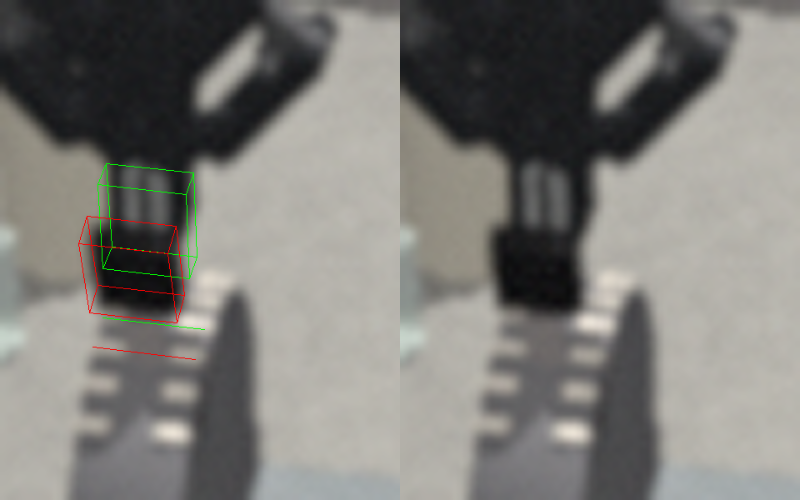

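jog_arm:
  moves:
    - [255,[0,0,0],[0,0,0]]
    - [255,[0,3,0],[0,0,0]]
    - [255,[0,6,0],[0,0,0]]
    - [255,[0,8,0],[0,0,0]]
    - [255,[0,10,0],[0,0,0]]
    - [255,[0,12,0],[0,0,0]]
    - [255,[0,14,0],[0,0,0]]
    - [255,[0,16,0],[0,0,0]]
    - [255,[0,18,0],[0,0,0]]
    - [255,[0,18,0],[0,0,0]]

```text
time: 25.95
tool_pos: [0.6093, 0.0069, 0.1958]
eef_rot: [0.241, -3.132, 0.001]
contact_force: [0.1, -1.3, -0.5]
finger_gap: 0.0001
```

jog_arm:
  moves:
    - [255,[0,1,0],[0,0,0]]
    - [255,[0,2,0],[0,0,0]]
    - [255,[0,3,0],[0,0,0]]
    - [255,[0,3,0],[0,0,0]]
    - [255,[0,3,0],[0,0,0]]
    - [255,[0,3,0],[0,0,0]]
    - [255,[0,3,0],[0,0,0]]

```text
time: 26.65
tool_pos: [0.6091, 0.0107, 0.1961]
eef_rot: [-0.242, 3.132, 0.001]
contact_force: [-0.7, 0.5, 0.2]
finger_gap: -0.0
```

```bash
python3 - <<'E'
from h import *
padov((5,6,7),"p6");stat();mf()
E
```

```text
t 26.7 p [0.6091 0.0106 0.1961] xang -171.17 tilt [ 0.  0. -1.] F [ 0.5 -0.4 -0.1] gap 0.0001 q [ 0.27  0.38  0.2  -0.   -1.39 -0.12]
TCP in microtome mm [115.4 -21.1 196.1]
```

View pics/p6.png

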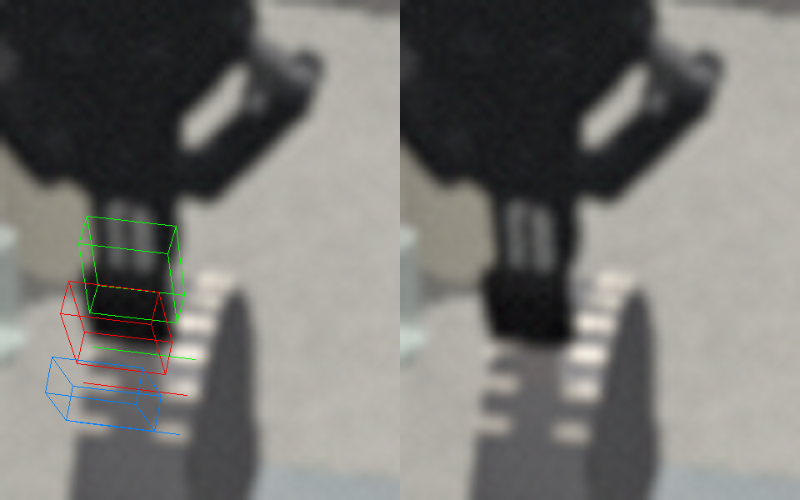

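jog_arm:
  moves:
    - [255,[0,1,0],[0,0,0]]
    - [255,[0,2,0],[0,0,0]]
    - [255,[0,2,0],[0,0,0]]
    - [255,[0,2,0],[0,0,0]]
    - [255,[0,2,0],[0,0,0]]
    - [255,[0,2,0],[0,0,0]]
    - [255,[0,2,0],[0,0,0]]
    - [255,[0,2,0],[0,0,0]]

```text
time: 27.5
tool_pos: [0.6087, 0.0124, 0.1961]
eef_rot: [-0.241, 3.132, 0.0]
contact_force: [-1.2, -0.1, 0.2]
finger_gap: -0.0002
```

```bash
python3 - <<'E'
from h import *
padov((5,6,7),"p6b");stat();mf()
E
```

```text
t 27.55 p [0.6087 0.0124 0.1961] xang -171.18 tilt [ 0.  0. -1.] F [-0.8 -0.5  0.1] gap -0.0004 q [ 0.28  0.38  0.2   0.   -1.39 -0.12]
TCP in microtome mm [115.4 -19.2 196.1]
```

View pics/p6b.png

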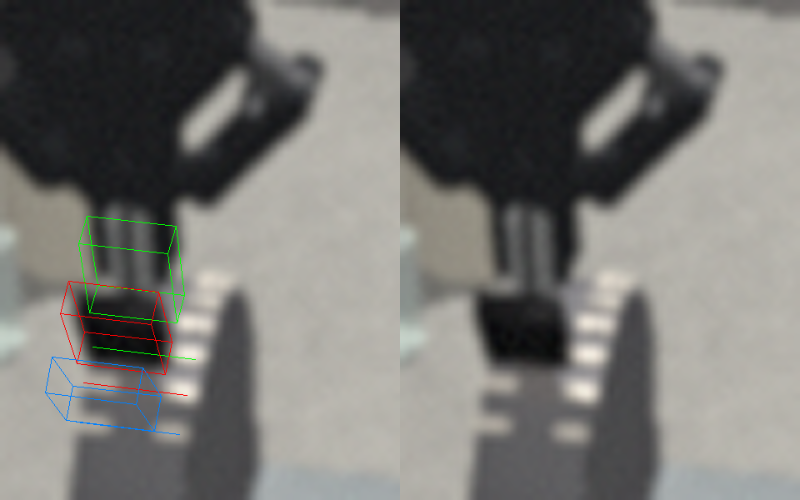

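jog_arm:
  moves:
    - [255,[0,-15,0],[0,0,0]]
    - [255,[0,-40,0],[0,0,0]]
    - [255,[0,-80,-20],[0,0,0]]
    - [255,[0,-120,-60],[0,0,0]]
    - [255,[0,-160,-90],[0,0,0]]
    - [255,[30,-200,-90],[0,0,0]]
    - [255,[70,-240,-90],[0,0,0]]
    - [255,[100,-280,-90],[0,0,0]]
    - [255,[100,-320,-90],[0,0,0]]
    - [255,[100,-360,-90],[0,0,0]]

```text
time: 28.55
tool_pos: [0.5632, -0.3619, 0.2873]
eef_rot: [-0.239, 3.132, -0.002]
contact_force: [1.2, 0.3, 0.3]
finger_gap: -0.0001
```

```bash
python3 - <<'E'
from h import *
stat()
padov((5,6,7),"p6c")
t=img("top","pics/tf.png")
S=[]
def L(A,B,c): S.append((*MT(np.array([A,B])/1e3),c))
y0=20;z0=34.5;g=(0,255,0)
for x in(-30,30): L((x,y0-45,z0+36),(x,y0+45,z0+36),g)
L((-30,y0-45,z0+36),(30,y0-45,z0+36),g)
for q in((-12,-32,12,-32),(12,-32,12,12),(12,12,-12,12),(-12,12,-12,-32)): L((q[0],y0+q[1],z0+74),(q[2],y0+q[3],z0+74),(0,0,255))
draw(t,S,(140,260,155,290),5,"pics/tfz.png")
E
```

```text
t 28.55 p [ 0.5632 -0.3619  0.2873] xang -171.27 tilt [ 0.001 -0.001 -1.   ] F [1.2 0.3 0.3] gap -0.0001 q [-0.34  0.51  0.62  0.   -1.68  0.49]
```

View pics/tf.png

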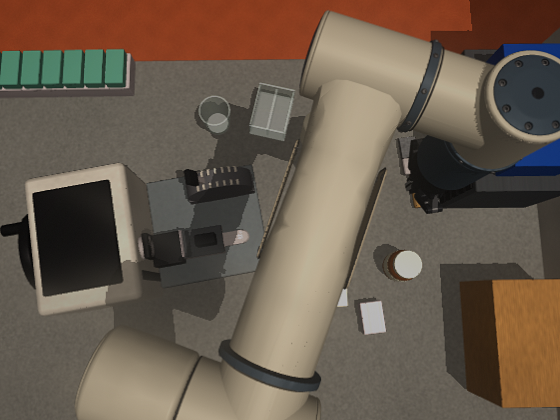

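View pics/p6c.png

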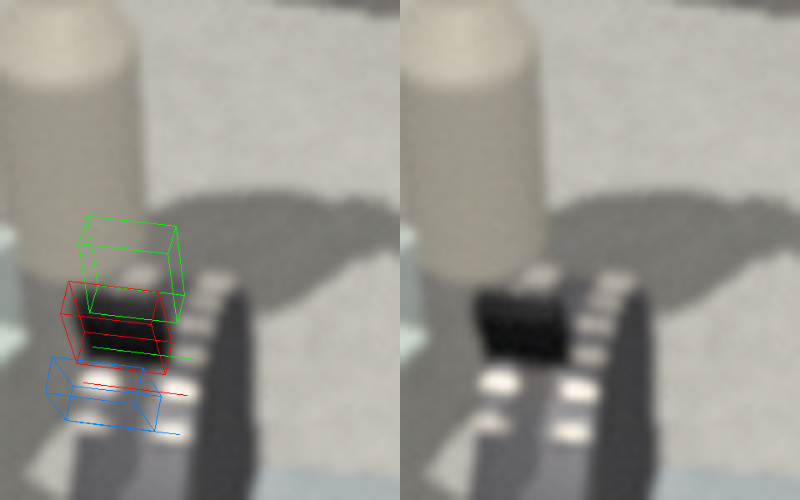

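View pics/tfz.png

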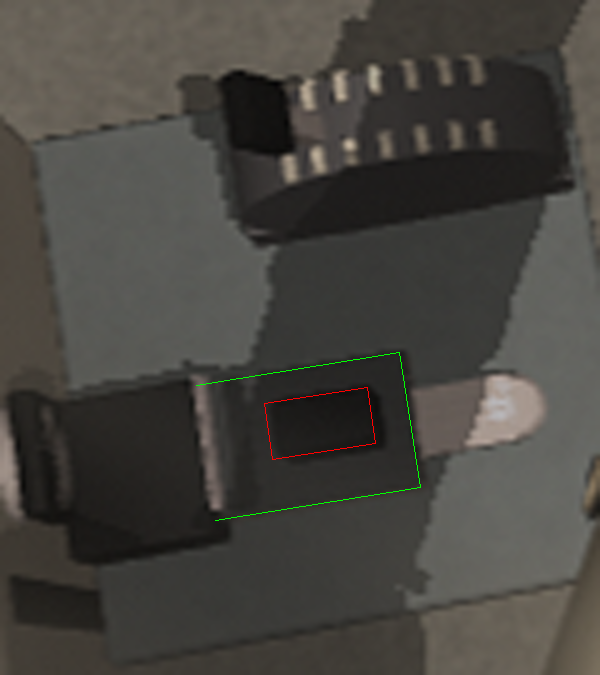

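jog_arm:
  moves:
    - [255,[0,20,0],[0,0,0]]
    - [255,[0,20,0],[0,0,0]]
    - [255,[0,20,0],[0,0,0]]
    - [255,[0,20,0],[0,0,0]]

```text
time: 29.05
tool_pos: [0.562, -0.339, 0.2862]
eef_rot: [-0.242, 3.132, -0.0]
contact_force: [0.6, 0.7, 0.3]
finger_gap: 0.0
```

```bash
python3 - <<'E'
from h import *
stat(); print(bot.close_job())
E
```

```text
t 29.05 p [ 0.562  -0.339   0.2862] xang -171.17 tilt [ 0. -0. -1.] F [0.6 0.7 0.3] gap 0.0 q [-0.31  0.48  0.57  0.   -1.66  0.46]
the job is handed in; nothing more can be done
None
```

The blade holder is home on the rail against the stop, and the index lever stands in the sixth notch. I handed the job in at 29 s with the arm clear of everything.

- **Holder:** I slid it on blade end first. At the stop it took a push of about 28 N without moving further, and it resisted a 5 N pull back, so the detent holds it. The last top picture shows it where the model puts the home position, to within about 1 px.
- **Lever:** It started in notch 1 and I pushed it five times, one notch each. The last side picture fits notch 6, with the finger clear of the paddle.
- **Bystanders:** No contact showed, and I kept the arm well away from the other things on the bench. I did not measure their positions again at the end.

Two points are less certain:
- **Slow settling:** The lever settled more slowly than I expected. It hung near halfway on the way into notches 4, 5 and 6, and I waited (notch 4) or nudged it about 2 mm (notches 5 and 6) until the pictures showed it seated.
- **Notches 2 and 3:** Its rests there were short, roughly 0.5 s each, and the pictures put it there only to within about 1 px.

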